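# Walk the bonder workholder into its dock, load the carriers, start

### The arm

A 7-joint arm with a two-finger parallel gripper is mounted at the origin on the work surface. World frame = base frame: x ahead of the robot, y to its left, z up, the work surface at z = 0. Lengths are in mm, angles in rad, forces in N, time in s.
With the tool pointing down it reaches from about 350 to 775 mm from the base axis. Payload 3.1 kg.
Tool frame: the origin (TCP) lies at the very end of the fingers, on their centre line; the grasp point (between the pads) lies 19 mm behind it (hold_point_z is the distance from the TCP to the grasp point, in mm); z points along the fingers, y is the line along which they close (so a half turn about z gives the same grasp; the last joint's range is limited). The gripper opens to 85 mm and grips with 20 to 120 N. Pads are 22 mm wide; open, the fingers measure 114 mm over their backs; the gripper's body (76 mm by 85 mm) begins 54 mm behind the grasp point. The pads swing forward as they close: fully open they stand 13 mm farther back than shut.
Start: joints at [-0.042, 0.311, 0.014, 1.512, -0.004, 1.319, -0.027], TCP at [550.016, 0.032, 231.304] pointing down, gripper open.
Joint ranges: [-2.7, 2.7], [-0.3, 1.91], [-1.27, 1.3], [0.12, 2.57], [-1.44, 4.58], [0.2, 2.03], [-3.05, 3.05]. Speed limits (rad/s): [2.79, 2.79, 3.14, 3.14, 3.14, 3.14, 3.14].

### API

Orientations are given as a rotation vector (axis times angle).
In Python, from bench import state, capture, camera_info, hand_in, hold_point_z gives the robot as it stands.
- The arm moves only by the tool servo_tool, never from a script. Its argument "plan" is text: rows parted by semicolons, each of 7 numbers parted by spaces: the shift along the tool's x, y, z in units of 20 cm (1.0 is 20 cm), then the turn, a rotation vector about the tool's x, y, z in units of 60 degrees (1.0 is 60 degrees), then the opening, from -1 (shut) to 1 (fully open). A call has 1 to 5 rows; each row shifts and turns the commanded pose from where the row before left it, along the tool's axes as they then stand; what a row does not reach is not made up. A row lasts 1/10 s, in which the tool goes at most 50 mm and 8.59 degrees, less where a joint would pass 70% of its speed; a pose out of reach is approached as far as the arm can. A call with a number of a shift or a turn outside -1 to 1 is refused whole. A call with a gripper value outside its range is refused whole. The fingers move at their own pace and stop on an object; "newtons" is the grip in N (left out, the last holds). Time passes only in rows, so rows that do not move let the fingers close. It gives the time, the measured TCP pose, the force, the opening and the grip force at its end, in the units of the state.
- state(): the state, without advancing time (a new reading comes with each control period).
- capture(name): name is "scene" or "side" or "wrist"; returns the picture (420x560x3 uint8, red, green, blue); there is no depth.
- camera_info(name): a dict with "fx", "fy", "cx", "cy" (pixels), "rvec" (rotation vector, rad) and "tvec" (3), from world to camera coordinates, as OpenCV has them; the wrist camera has in their place "T_tool_cam" (4x4, takes a point from camera to tool coordinates, whose origin is the TCP and whose axes are the flange's). Camera axes: x right, y down, z forward; pixel columns grow to the right and rows downward; lengths in mm; the calibration is good to about 2 mm. A picture is of the moment at which its call begins: read the wrist's pose just before it. camera_info takes no time and is no camera call.
- hand_in(): hands the job in; it is judged then, once.
The state is a dict: "clock": time; "joints": joint angles; "joint_velocities": joint speeds; "joint_torque": joint torques, N m; "eef_pos": TCP position; "eef_rot": TCP orientation; "ft_force": force on the tool from outside, world axes, zero at the start; "torque": the same for the moment, N m; "width": opening from 0.0 (shut) to 1.0 (fully open); "grasp_force": force on a finger pad.
Only numpy, scipy, OpenCV 4.12 (cv2) and the standard library are available. Lean on these libraries where they do the work, as an engineer would, in place of code of your own. Each camera call takes 0.05 s, during which the arm holds its last target. There are 200 camera calls.

### The job

Walk the heavy workholder forward by pushing its two rear corners in turn, keeping it flat and within about 20 degrees of square, until its front is flush against the dock rail and about centred on it. Then slide every carrier on the bench forward over the raised brass lip so that it drops flat, chip side up, into a pocket of its own under the clear hood, and only after that push the white-knobbed vacuum lever fully over, away from the robot, and then press the green start button and let it come back up. Push neither on the black connector block at the rear nor on the hood, do not press the red button, and leave the mouse, jar and yellow parts box where they are.

Things in the scene. Friction and masses are not known exactly. Their poses are not given: they have to be found in the camera images.
- dock: Fixed aluminium stop rail of the bonder on the bench, 250 mm wide (y), 40 mm high, at the far side from the robot. Origin at bench level in the middle of the stop face; the face is the plane x = 0 of this frame and looks to its -x (towards the robot). x points away from the robot, y along the face to the left. Two yellow strips on the bench in front of it mark the sides of the workholder's place.
- holder: Heavy flat-bottomed metal workholder loose on the bench, 1.4 to 2.1 kg, footprint 190 mm (x) by 232 mm (y), too wide to grip. Origin at the centre of its underside; x points forward (to the dock), y left, z up. Along x: rear deck, lip, pockets, front wall (58 mm high, x = 87 to 95 mm). It slides on the bench when a corner is pushed with about 5 to 15 N, turning as it goes.
- lip (a point): Middle of the top of the brass lip, 29 mm above the workholder's underside, 5 mm above the flat loading deck (deck top 24 mm up, x = -95 to -25 mm, full width, no side guides). The lip top runs from x = -11 to +3 mm over the full width; a 20 degree ramp leads up to it (x = -25 to -11 mm); beyond it is a sheer 15 mm drop into the pockets.
- pocket0 (a point): Centre of the floor of the left pocket, at x = 45 mm, y = 74 mm of the workholder, 14 mm above its underside. The pocket is 84 mm long (x) and 68 mm wide; the side walls are 6 to 8 mm thick and as high as the lip.
- pocket1 (a point): Centre of the floor of the middle pocket, at x = 45 mm, y = 0 mm of the workholder, 14 mm above its underside. The pocket is 84 mm long (x) and 68 mm wide; the side walls are 6 to 8 mm thick and as high as the lip.
- pocket2 (a point): Centre of the floor of the right pocket, at x = 45 mm, y = -74 mm of the workholder, 14 mm above its underside. The pocket is 84 mm long (x) and 68 mm wide; the side walls are 6 to 8 mm thick and as high as the lip.
- nose_left (a point): Point on the front face of the workholder, 100 mm left of its middle, 12 mm up.
- nose_right (a point): Point on the front face of the workholder, 100 mm right of its middle, 12 mm up.
- rear_left (a point): Yellow push pad on the rear face of the workholder, left corner: pad centre 88 mm left of the middle, 12 mm up; pad 50 mm wide, 18 mm high; the plain upright rear face is 24 mm high.
- rear_right (a point): The same yellow push pad at the right rear corner, 88 mm right of the middle.
- hood: Clear plastic hood fixed to the workholder, plate 63 mm (x) by 232 mm (y), 4 mm thick, underside 58 mm above the workholder's underside, with a dark rear edge; it spans x = 32 to 95 mm of the workholder. Origin at the centre of its underside. Delicate: the robot must not push on it (over 4 N).
- connector: Black connector block fixed to the middle of the workholder's rear face, 110 mm wide (y), standing out 30 mm to the rear, from 4 to 20 mm high. Origin on the rear face at its middle, at bench level. Delicate: the robot must not push on it (over 4 N).
- carrier0: Flat rectangular aluminium carrier with six green and gold chips on top, 76 mm (x) by 58 mm (y) by 12 mm, 140 g, loose. Origin at the centre of its underside, z up through the chip side. It fits a pocket with its 76 mm side along the workholder's x, either way round. Starts on a fixed blue mat 3 mm thick, or is absent (two or three are present); all alike, any pocket will do.
- carrier1: Flat rectangular aluminium carrier with six green and gold chips on top, 76 mm (x) by 58 mm (y) by 12 mm, 140 g, loose. Origin at the centre of its underside, z up through the chip side. It fits a pocket with its 76 mm side along the workholder's x, either way round. Starts on a fixed blue mat 3 mm thick, or is absent (two or three are present); all alike, any pocket will do.
- carrier2: Flat rectangular aluminium carrier with six green and gold chips on top, 76 mm (x) by 58 mm (y) by 12 mm, 140 g, loose. Origin at the centre of its underside, z up through the chip side. It fits a pocket with its 76 mm side along the workholder's x, either way round. Starts on a fixed blue mat 3 mm thick, or is absent (two or three are present); all alike, any pocket will do.
- panel: Fixed blue control panel, 230 mm (x = -95 to +135 mm) by 80 mm (y) by 30 mm high. Origin at the bottom, under the green button. In a row along its x axis, which points away from the robot: red button (x = -60 mm), green button (x = 0), lever block (x = 50 to 120 mm).
- vacuum (a joint): Vacuum lever on the panel: 0 leaning towards the robot (29 degrees from upright), 1.0 rad fully over, leaning as far the other way, away from the robot. It stays where it is left; a push of about 1 to 2 N on the knob moves it. Its pivot lies at x = 85 mm of the panel, 52 mm up; 70 mm from pivot to knob.
- vacuum_tip (a point): Centre of the lever's white ball knob, 26 mm across, moving in the panel's x-z plane.
- start (a joint): Green start button: 0 up, 0.006 m fully down (a spring, 5 N fully down); counts as pressed beyond 0.004 m. It springs back.
- start_top (a point): Centre of the top of the green button, 28 mm across, pressed straight down.
- stop (a joint): Red stop button, same kind, not to be pressed.
- mouse: Black computer mouse, 110 by 60 by 32 mm, bystander. Origin at the centre of its underside.
- jar: Amber glass jar with a white cap, 48 mm across, 60 mm high, bystander. Origin at the centre of its underside.
- partsbox: Open yellow plastic parts box, 100 by 70 by 30 mm, bystander. Origin at the centre of its underside.

How it is judged (in metres and radians):
On the way, in this order (a step that is already met when the one before it is completed fails the run):
1. the workholder stands flush against the dock rail, about centred (x of each of nose_left, nose_right in the frame of dock above -0.006 m and y of holder in the frame of dock between -0.03 and 0.03 m and height (world z) of holder below 0.004 m), for 0.3 s.
2. every carrier lies flat in a pocket of the docked workholder (all of step 1 and z of carrier0 in the frame of holder between 0.008 and 0.019 m and x of carrier0 in the frame of holder between 0.034 and 0.056 m and y of carrier0 in the frame of holder between -0.09 and 0.09 m and angle between each of carrier0, carrier1, carrier2's own z axis and vertical below 0.08 rad and z of carrier1 in the frame of holder between 0.008 and 0.019 m and x of carrier1 in the frame of holder between 0.034 and 0.056 m and y of carrier1 in the frame of holder between -0.09 and 0.09 m and z of carrier2 in the frame of holder between 0.008 and 0.019 m and x of carrier2 in the frame of holder between 0.034 and 0.056 m and y of carrier2 in the frame of holder between -0.09 and 0.09 m), for 0.3 s.
3. the vacuum lever is pushed fully over (value of joint vacuum above 0.85 rad), for 0.1 s.
4. the green button is pressed (value of joint start above 0.004 m), for 0.05 s.
At the end, for the whole second after the job is handed in: both front corners of the workholder are within 6 mm of the dock face and it is centred on the dock within 30 mm, every present carrier lies flat (within 5 degrees) on a pocket floor under the hood, all is at rest, the lever stands beyond 0.85 rad and the green button is up again (all of step 2 and linear speed of each of holder, carrier0, carrier1, carrier2 below 0.01 m/s and value of joint start below 0.002 m and value of joint vacuum above 0.85 rad); the robot touches nothing.
It fails at once if the workholder swings more than 0.42 rad out of square with the dock (angle between the x axis of holder and the x axis of dock, either way round above 0.42 rad).
It fails at once if the workholder is tipped or lifted (angle between holder's own z axis and vertical above 0.12 rad or height (world z) of holder above 0.02 m).
It fails at once if the robot pushes on the connector block or the hood (contact force between any of the fingers, the arm and connector above 4 N or contact force between any of the fingers, the arm and hood above 4 N).
It fails at once if the red button is pressed (value of joint stop above 0.003 m).
It fails at once if a bystander is moved (distance of any of mouse, jar, partsbox from where it was at the start of the episode above 0.03 m).
Of carrier0, carrier1, carrier2 only 2 to 3 are there at a start; the rules pass over those that are not, and their reading is None.
At some moment in a run one of carrier0, carrier1, carrier2 may be knocked a few centimetres aside while the robot is not near it.
Once in a run the grip may slacken for a moment while it holds something.
It also fails if it takes over 210 s, if anything falls off the work surface, if the arm or the gripper's body presses on something with over 40 N, if the wrist force passes 120 N, or if a joint passes its speed limit or range.

## Working session

There is one attempt and no reset: what is moved stays moved. The work goes in short steps, Python scripts to look and compute and a tool call to move; the robot and the scene stay as the last step left them, time stands still between calls to the robot, and variables do not carry over. Pictures are saved under pics/ and viewed, at most 17 in all, crops included, and the job is handed in when it is done.

Besides the shell and the picture viewer there is one more tool, called after ">>>" by a JSON object that holds its "method" and its "body", one argument or row to a line. servo_tool: Moves the arm, as the interface text tells. Shifts and turns lie within -1 to 1; 1 stands for 20 cm of shift or 60 degrees of turn. Its arguments: {"type":"object","properties":{"plan":{"type":"string"},"newtons":{"type":"number"}},"required":["plan"]}

```bash
ls; mkdir -p pics; cat > h.py <<'E'
import numpy as np, cv2
from scipy.spatial.transform import Rotation as R
from bench import state, capture, camera_info, hand_in, hold_point_z
def cam(name, s=None):
    c=camera_info(name); K=np.array([[c['fx'],0,c['cx']],[0,c['fy'],c['cy']],[0,0,1.]])
    if 'rvec' in c:
        Rm=R.from_rotvec(np.ravel(c['rvec'])).as_matrix(); t=np.ravel(c['tvec'])
    else:
        s=s or state(); T=np.eye(4); T[:3,:3]=R.from_rotvec(s['eef_rot']).as_matrix(); T[:3,3]=s['eef_pos']
        W=np.linalg.inv(T@np.array(c['T_tool_cam'])); Rm=W[:3,:3]; t=W[:3,3]
    return K,Rm,t
def ray(C,u,v,z):
    K,Rm,t=C; d=Rm.T@np.linalg.inv(K)@np.array([u,v,1.]); o=-Rm.T@t
    return o+d*(z-o[2])/d[2]
def proj(C,p):
    K,Rm,t=C; q=K@(Rm@np.array(p,float)+t); return q[:2]/q[2]
def snap(name,fn):
    s=state(); im=capture(name); cv2.imwrite('pics/'+fn,im[:,:,::-1]); np.savez('pics/'+fn[:-4],im=im); return im,cam(name,s)
E
python3 - <<'E'
from h import *
for n in('scene','side','wrist'):
    im,C=snap(n,n+'0.png'); print(n,-C[1].T@C[2],C[1][2],C[0][0,0])
print(state(),hold_point_z)
a=cv2.imread('pics/scene0.png')
E
```

```text
pics
scene [1616.19897137  -91.68921562 1013.61351461] [-0.76697738  0.02264003 -0.64127461] 449.6716653437617
side [ -65.70502717 -688.98672989  928.95172699] [ 0.48935523  0.53633163 -0.6876626 ] 438.05455530903413
wrist [549.22347049  65.6044827  373.55373874] [-0.001722   -0.25952564 -0.96573468] 373.8197314554672
{'clock': 0.15, 'joints': array([-0.0416951 ,  0.31155707,  0.01398739,  1.51265147, -0.00440545,
        1.31922909, -0.02720108]), 'joint_velocities': array([-0.0012008 , -0.00266064,  0.00050794, -0.00449464, -0.00136439,
       -0.00107642, -0.00072907]), 'joint_torque': array([ 9.77451273e-04, -3.80270755e+01,  1.46461059e-01, -2.30848163e+01,
        1.21757569e-02,  9.70373891e-03, -3.15462728e-05]), 'eef_pos': array([5.49452776e+02, 1.93747494e-02, 2.30477381e+02]), 'eef_rot': array([-2.22048679e+00, -2.22065460e+00,  2.09282383e-03]), 'ft_force': array([-0.38470883, -0.03665715,  0.86924608]), 'torque': array([-0.00527773, -0.00251458,  0.00886762]), 'grasp_force': 0.0, 'width': 0.9974127417423266} 18.700000000000003
```

View pics/scene0.png

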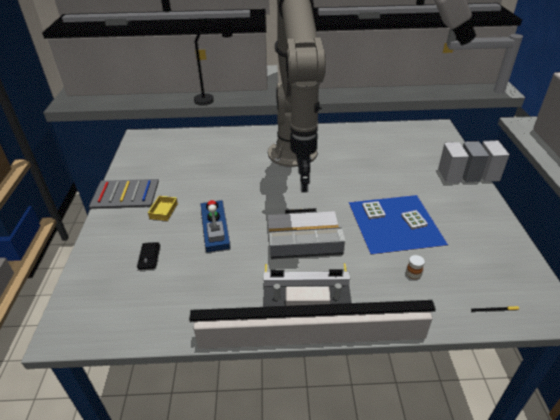

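View pics/side0.png

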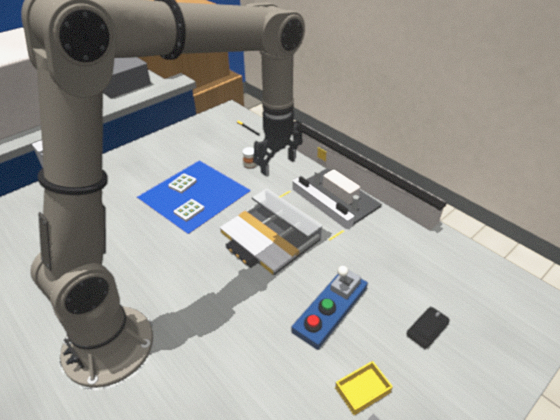

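The scene shows the workholder at about (305,232), the dock at (307,280), two carriers on the blue mat at (374,209) and (414,219), the panel at (214,225), and the jar at (416,266). The side view agrees, with carriers at (182,183) and (189,209) and the holder at (270,230). I'll zoom in next.

```bash
python3 - <<'E'
import cv2
a=cv2.imread('pics/scene0.png')[180:310,190:450]; cv2.imwrite('pics/c1.png',cv2.resize(a,None,fx=3,fy=3,interpolation=cv2.INTER_CUBIC))
b=cv2.imread('pics/side0.png')[150:350,130:390]; cv2.imwrite('pics/c2.png',cv2.resize(b,None,fx=3,fy=3,interpolation=cv2.INTER_CUBIC))
E
```

```text
(no output)
```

View pics/c1.png

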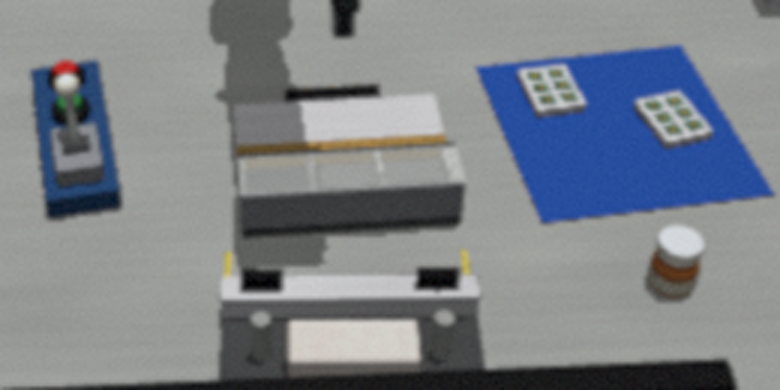

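View pics/c2.png

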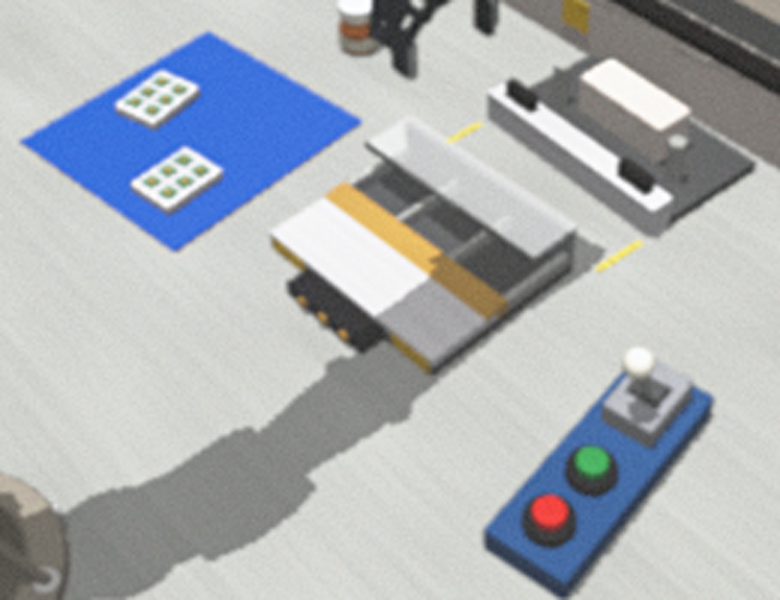

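View pics/wrist0.png

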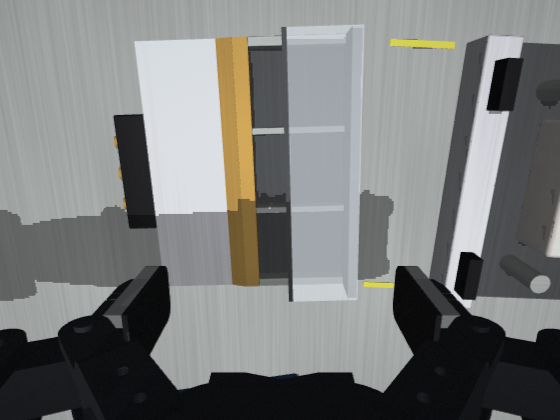

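The wrist view shows the deck's rear edge from (136,42) to (159,287), the front-wall top edge from (364,26) to (357,299), and the dock's face top edge from about (484,40) to (449,300). The hood's dark edge is at x≈287.

```bash
python3 - <<'E'
from h import *
d=np.load('pics/wrist0.npz')['im']; C=cam('wrist')
for n,u,v,z in [('deckRL',136,42,24),('deckRR',159,287,24),('brassL',216,39,24),('brassR',232,286,24),('liptopL',248,39,29),('liptopR',259,286,29),('hoodrearL',282,28,62),('hoodrearR',290,301,62),('frontL',364,26,62),('frontR',357,299,62),('conn1',115,115,20),('conn2',129,228,20),('dockTopL',484,40,40),('dockTopR',449,300,40),('dockBotL',467,40,0),('dockBotR',432,296,0),('stripL',390,43,0),('stripL2',455,45,0),('stripR',362,285,0),('stripR2',395,285,0)]:
    print(n,ray(C,u,v,z).round(1))
C=cam('scene'); g=lambda u,v:(190+u/3,180+v/3)
for n,u,v,z in [('deckRL',436,96,24),('deckRR',234,104,24),('frontTL',465,184,62),('frontTR',238,197,62),('frontBL',463,222,0),('frontBR',244,236,0),('dockTL',478,294,40),('dockTR',221,299,40),('dockRearL',470,276,40),('strL',463,251,0),('strR',229,253,0),('c0',551,88,15),('c1',674,117,15),('knob',67,82,110),('red',65,69,40),('green',70,103,40),('jar',681,245,60),('panNear R',33,68,30),('panNearL',99,63,30),('panfarR',47,208,30),('panfarL',118,198,30)]:
    print(n,ray(C,*g(u,v),z).round(1))
C=cam('side'); g=lambda u,v:(130+u/3,150+v/3)
for n,u,v,z in [('deckRL',271,237,24),('deckRR',430,360,24),('hoodRR',545,247,62),('hoodFR',577,235,62),('hoodRL',366,147,62),('dockTL',490,95,40),('dockTR',657,207,40),('c0',176,180,15),('c1',157,98,15),('knob',638,363,113),('red',550,512,43),('green',592,463,43),('pan',488,535,30),('pan',566,585,30),('pan',714,395,30)]:
    print(n,ray(C,*g(u,v),z).round(1))
E
```

```text
deckRL [423.1 121.5  24. ]
deckRR [ 423.3 -111.    24. ]
brassL [492.4 123.9  24. ]
brassR [ 498.3 -109.8   24. ]
liptopL [520.5 123.   29. ]
liptopR [ 526.4 -107.2   29. ]
hoodrearL [549.4 125.3  62. ]
hoodrearR [ 557.  -105.9   62. ]
frontL [611.9 126.7  62. ]
frontR [ 618.8 -103.7   62. ]
conn1 [396.1  60.2  20. ]
conn2 [397.5 -48.7  20. ]
dockTopL [715.8 120.5  40. ]
dockTopR [ 714.6 -116.7   40. ]
dockBotL [720. 127.   0.]
dockBotR [ 715.1 -133.7    0. ]
stripL [649.3 124.5   0. ]
stripL2 [709.5 122.8   0. ]
stripR [ 637.2 -120.5    0. ]
stripR2 [ 673.3 -120.4    0. ]
deckRL [429.9 123.1  24. ]
deckRR [ 431.3 -109.    24. ]
frontTL [617.7 126.2  62. ]
frontTR [ 624.3 -106.4   62. ]
frontBL [610.6 129.8   0. ]
frontBR [ 618.9 -102.     0. ]
dockTL [747.9 121.3  40. ]
dockTR [ 741.5 -125.4   40. ]
dockRearL [724.3 117.1  40. ]
strL [652.6 123.7   0. ]
strR [ 642.7 -118.     0. ]
c0 [412.1 260.4  15. ]
c1 [471.4 389.   15. ]
knob [ 487.7 -285.2  110. ]
red [ 375.9 -304.4   40. ]
green [ 438.3 -293.7   40. ]
jar [712.8 323.6  60. ]
panNear R [ 359.1 -344.6   30. ]
panNearL [ 354.  -267.3   30. ]
panfarR [ 596.8 -306.3   30. ]
panfarL [ 585.7 -232.9   30. ]
deckRL [416.5 112.7  24. ]
deckRR [ 426.8 -110.    24. ]
hoodRR [ 575.4 -105.2   62. ]
hoodFR [ 608.7 -114.5   62. ]
hoodRL [544.3 118.   62. ]
dockTL [713.3 113.5  40. ]
dockTR [ 712.  -126.2   40. ]
c0 [399.5 255.5  15. ]
c1 [460.3 384.3  15. ]
knob [ 498.8 -282.8  113. ]
red [ 382.5 -302.5   43. ]
green [ 440.9 -293.    43. ]
pan [ 338.  -278.5   30. ]
pan [ 351.5 -350.9   30. ]
pan [ 577.6 -310.    30. ]
```

>>> {"method": "servo_tool", "body": {
  "plan": "0 0 0 0 0 -0.143 -1;0 0 0 0 0 -0.143 -1;0 0 0 0 0 -0.143 -1;0 0 0 0 0 -0.143 -1;0 0 0 0 0 -0.143 -1",
  "newtons": 40
}}

```text
clock: 0.65
eef_pos: [549.7, 0.1, 230.8]
eef_rot: [-1.246, -2.883, 0.001]
ft_force: [0.6, 0.5, 0.0]
width: 0.141
grasp_force: 0.0
```

>>> {"method": "servo_tool", "body": {
  "plan": "0 0 0 0 0 -0.143 -1;0 0 0 0 0 -0.143 -1;0 0 0 0 0 -0.143 -1;0 0 0 0 0 -0.143 -1;0 0 0 0 0 -0.143 -1"
}}

```text
clock: 1.15
eef_pos: [549.7, -0.0, 230.8]
eef_rot: [-0.105, -3.139, 0.0]
ft_force: [-0.3, 0.1, -0.1]
width: -0.001
grasp_force: 0.0
```

>>> {"method": "servo_tool", "body": {
  "plan": "0 0 0 0 0 -0.07 -1;0.2 0.12 0 0 0 0 -1;0.2 0.12 0 0 0 0 -1;0.2 0.12 0 0 0 0 -1;0.2 0.12 0 0 0 0 -1"
}}

```text
clock: 1.65
eef_pos: [388.1, 96.8, 230.8]
eef_rot: [-0.0, -3.141, 0.0]
ft_force: [-0.5, 0.8, 0.6]
width: -0.003
grasp_force: 0.0
```

```bash
cat > st.py <<'E'
from h import *
s=state(); r=R.from_rotvec(s['eef_rot']).as_matrix()
print(s['clock'],s['eef_pos'].round(1),'toolx',r[:,0].round(3),'tooly',r[:,1].round(3),'z',r[:,2].round(3),s['ft_force'].round(1),s['width'],s['grasp_force'],s['joints'].round(2))
E
python3 st.py
```

```text
1.65 [388.1  96.8 230.8] toolx [-1.     0.     0.001] tooly [ 0.  1. -0.] z [-0.001 -0.    -1.   ] [-0.5  0.8  0.6] -0.002832225894811348 0.0 [ 0.04  0.01 -0.33  1.87  0.    1.26  1.28]
```

>>> {"method": "servo_tool", "body": {
  "plan": "0 0 0.25 0 0 0 -1;0 0 0.25 0 0 0 -1;0 0 0.25 0 0 0 -1;0 0 0.25 0 0 0 -1;0 0 0.095 0 0 0 -1"
}}

```text
clock: 2.15
eef_pos: [385.7, 94.9, 8.3]
eef_rot: [0.001, -3.133, 0.003]
ft_force: [-0.9, -0.8, -0.0]
width: -0.002
grasp_force: 0.0
```

>>> {"method": "servo_tool", "body": {
  "plan": "-0.025 0 0 0 0 0 -1;-0.025 0 0 0 0 0 -1;-0.025 0 0 0 0 0 -1;-0.025 0 0 0 0 0 -1;-0.025 0 0 0 0 0 -1"
}}

```text
clock: 2.65
eef_pos: [412.0, 96.2, 12.8]
eef_rot: [0.0, -3.135, 0.001]
ft_force: [-9.7, 1.5, 6.1]
width: 0.001
grasp_force: 5.0
```

```bash
python3 - <<'E'
from h import *
im,C=snap('wrist','w1.png')
E
python3 st.py
```

```text
2.7 [412.4  96.4  12.6] toolx [-1.    -0.     0.006] tooly [-0.     1.    -0.001] z [-0.006 -0.001 -1.   ] [-6.6  0.9  4.3] 0.00209165466940907 3.3140663348603994 [-0.01  0.35 -0.31  2.1   0.16  0.72  1.15]
```

View pics/w1.png

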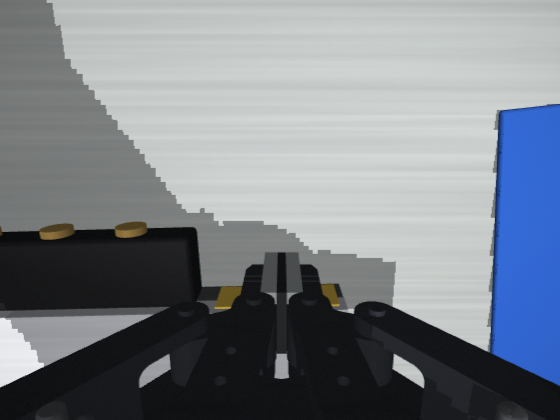

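The finger is centred on the left yellow pad at about (280,295), touching it with roughly 10 N and clear of the connector, whose right end is at x≈200.

>>> {"method": "servo_tool", "body": {
  "plan": "-0.025 0 0 0 0 0 -1;-0.025 0 0 0 0 0 -1;-0.025 0 0 0 0 0 -1;0 0 0 0 0 0 -1;0 0 0 0 0 0 -1"
}}

```text
clock: 3.2
eef_pos: [427.5, 97.6, 12.2]
eef_rot: [0.002, -3.137, -0.002]
ft_force: [-4.3, 2.5, -1.5]
width: 0.002
grasp_force: 2.3
```

```bash
cat > yaw.py <<'E'
# holder yaw from side view: brass lip mask -> PCA line on plane z~28
from h import *
im,C=snap('side','ytmp.png'); hsv=cv2.cvtColor(im,cv2.COLOR_RGB2HSV)
m=cv2.inRange(hsv,(10,120,70),(25,255,255)); m[:200]=0; m[290:]=0; m[:,:215]=0; m[:,330:]=0
n,l,stt,ce=cv2.connectedComponentsWithStats(m); k=1+stt[1:,4].argmax(); v,u=np.where(l==k)
P=np.array([ray(C,a,b,27)[:2] for a,b in zip(u,v)])
w,V=np.linalg.eigh(np.cov(P.T)); e=V[:,1]*np.sign(V[1,1])
print('lip n',len(u),'centre',P.mean(0).round(1),'yaw',np.arctan2(-e[0],e[1]).round(3),'len',np.ptp(P@e).round(1))
E
python3 yaw.py; python3 st.py
```

```text
lip n 526 centre [518.   -2.7] yaw -0.039 len 232.1
3.25 [427.5  97.6  12.2] toolx [-1.    -0.001  0.004] tooly [-0.001  1.     0.001] z [-0.004  0.001 -1.   ] [-4.   3.2 -1.4] 0.0013317679810232403 2.2863302411860786 [-0.01  0.38 -0.3   2.06  0.16  0.73  1.16]
```

>>> {"method": "servo_tool", "body": {
  "plan": "0.14 0 0 0 0 0 -1;0 0 -0.22 0 0 0 -1;0 -0.215 0 0 0 0 -1;0 -0.215 0 0 0 0 -1;0 -0.215 0 0 0 0 -1"
}}

```text
clock: 3.75
eef_pos: [403.7, -34.4, 58.0]
eef_rot: [-0.003, 3.137, -0.001]
ft_force: [0.9, 0.1, -0.2]
width: -0.003
grasp_force: 0.0
```

>>> {"method": "servo_tool", "body": {
  "plan": "0 -0.215 0 0 0 0 -1;0 0 0.22 0 0 0 -1;0 0 0 0 0 0 -1;-0.03 0 0 0 0 0 -1;-0.03 0 0 0 0 0 -1"
}}

```text
clock: 4.25
eef_pos: [416.4, -75.2, 14.0]
eef_rot: [-0.003, 3.138, -0.0]
ft_force: [-0.2, -0.9, -0.7]
width: 0.0
grasp_force: 0.0
```

>>> {"method": "servo_tool", "body": {
  "plan": "-0.025 0 0 0 0 0 -1;-0.025 0 0 0 0 0 -1;-0.025 0 0 0 0 0 -1;-0.025 0 0 0 0 0 -1;0 0 0 0 0 0 -1"
}}

```text
clock: 4.75
eef_pos: [430.6, -77.0, 11.9]
eef_rot: [0.0, -3.134, 0.003]
ft_force: [-5.5, -2.5, 0.5]
width: -0.0
grasp_force: 3.0
```

```bash
python3 yaw.py; python3 st.py
```

```text
lip n 221 centre [525.  -66.9] yaw -0.027 len 95.2
4.8 [430.6 -77.   12. ] toolx [-1.    -0.     0.007] tooly [-0.     1.    -0.002] z [-0.007 -0.002 -1.   ] [-5.6 -2.9  0.1] -0.0007784555960950874 2.7774473279714584 [ 0.3   0.37 -0.2   2.06  0.11  0.73  1.6 ]
```

>>> {"method": "servo_tool", "body": {
  "plan": "-0.025 0 0 0 0 0 -1;-0.025 0 0 0 0 0 -1;-0.025 0 0 0 0 0 -1;0 0 0 0 0 0 -1;0 0 0 0 0 0 -1"
}}

```text
clock: 5.3
eef_pos: [446.0, -77.4, 11.9]
eef_rot: [-0.0, -3.135, 0.003]
ft_force: [-5.3, -4.1, -1.5]
width: -0.001
grasp_force: 2.3
```

>>> {"method": "servo_tool", "body": {
  "plan": "0.17 0 0 0 0 0 -1;0 0 -0.22 0 0 0 -1;0 0.22 0 0 0 0 -1;0 0.22 0 0 0 0 -1;0 0.22 0 0 0 0 -1"
}}

```text
clock: 5.8
eef_pos: [416.6, 57.9, 58.0]
eef_rot: [0.001, 3.137, 0.0]
ft_force: [1.2, 0.1, 0.5]
width: -0.005
grasp_force: 0.0
```

>>> {"method": "servo_tool", "body": {
  "plan": "0 0.22 0 0 0 0 -1;0 0 0.22 0 0 0 -1;0 0 0 0 0 0 -1;-0.03 0 0 0 0 0 -1;-0.03 0 0 0 0 0 -1"
}}

```text
clock: 6.3
eef_pos: [429.2, 99.6, 13.9]
eef_rot: [0.002, 3.138, 0.0]
ft_force: [-0.2, -0.1, 1.1]
width: -0.005
grasp_force: 0.0
```

```bash
python3 yaw.py; python3 st.py
```

```text
lip n 517 centre [535.3   3.7] yaw 0.067 len 231.2
6.35 [431.1  99.6  14.3] toolx [-1.     0.002 -0.006] tooly [0.002 1.    0.001] z [ 0.006  0.001 -1.   ] [ 1.8 -0.5  0.4] -0.004373668206708774 0.0 [-0.01  0.37 -0.3   2.06  0.17  0.73  1.15]
```

>>> {"method": "servo_tool", "body": {
  "plan": "-0.025 0 0 0 0 0 -1;-0.025 0 0 0 0 0 -1;-0.025 0 0 0 0 0 -1;-0.025 0 0 0 0 0 -1;-0.025 0 0 0 0 0 -1"
}}

```text
clock: 6.85
eef_pos: [446.9, 101.6, 11.8]
eef_rot: [0.002, -3.132, -0.001]
ft_force: [-8.0, 4.4, 3.4]
width: 0.003
grasp_force: 4.2
```

>>> {"method": "servo_tool", "body": {
  "plan": "-0.025 0 0 0 0 0 -1;0 0 0 0 0 0 -1;0 0 0 0 0 0 -1;0.18 0 0 0 0 0 -1;0 0 -0.22 0 0 0 -1"
}}

```text
clock: 7.35
eef_pos: [403.9, 96.0, 48.7]
eef_rot: [0.004, -3.111, 0.012]
ft_force: [-1.1, -0.7, -2.1]
width: 0.001
grasp_force: 0.0
```

>>> {"method": "servo_tool", "body": {
  "plan": "0 -0.22 0 0 0 0 -1;0 -0.22 0 0 0 0 -1;0 -0.22 0 0 0 0 -1;0 -0.22 0 0 0 0 -1;0 0 0.22 0 0 0 -1"
}}

```text
clock: 7.85
eef_pos: [428.0, -85.8, 16.9]
eef_rot: [0.021, 3.125, -0.012]
ft_force: [2.1, -0.5, -0.6]
width: -0.0
grasp_force: 0.0
```

```bash
python3 yaw.py; python3 st.py
```

```text
lip n 254 centre [545.9 -57.5] yaw -0.057 len 117.3
7.9 [419.3 -80.5   8.2] toolx [-1.     0.009  0.003] tooly [ 0.009  1.    -0.001] z [-0.003 -0.001 -1.   ] [-1.3  1.7 -4.3] 0.0031123088578404886 0.0 [ 0.33  0.36 -0.21  2.1   0.12  0.7   1.6 ]
```

>>> {"method": "servo_tool", "body": {
  "plan": "-0.04 0 0 0 0 0 -1;-0.04 0 0 0 0 0 -1;-0.025 0 0 0 0 0 -1;-0.025 0 0 0 0 0 -1;-0.025 0 0 0 0 0 -1"
}}

```text
clock: 8.4
eef_pos: [450.9, -75.4, 12.9]
eef_rot: [0.002, -3.138, 0.0]
ft_force: [-8.4, -0.5, 6.1]
width: -0.002
grasp_force: 4.1
```

>>> {"method": "servo_tool", "body": {
  "plan": "-0.025 0 0 0 0 0 -1;-0.025 0 0 0 0 0 -1;-0.025 0 0 0 0 0 -1;-0.025 0 0 0 0 0 -1;0 0 0 0 0 0 -1"
}}

```text
clock: 8.9
eef_pos: [467.6, -78.1, 11.5]
eef_rot: [-0.002, -3.132, 0.004]
ft_force: [-6.8, -4.2, 1.8]
width: -0.001
grasp_force: 3.3
```

```bash
python3 yaw.py; python3 st.py
```

```text
lip n 192 centre [561.8 -67.4] yaw 0.021 len 83.7
8.95 [467.5 -78.1  11.4] toolx [-1.     0.001  0.009] tooly [ 0.001  1.    -0.003] z [-0.009 -0.003 -1.   ] [-5.8 -4.7  1. ] -0.0007813252439630269 3.196871347749841 [ 0.3   0.43 -0.21  1.97  0.13  0.77  1.58]
```

>>> {"method": "servo_tool", "body": {
  "plan": "-0.025 0 0 0 0 0 -1;-0.025 0 0 0 0 0 -1;-0.025 0 0 0 0 0 -1;0 0 0 0 0 0 -1;0.17 0 0 0 0 0 -1"
}}

```text
clock: 9.45
eef_pos: [457.0, -76.5, 13.0]
eef_rot: [-0.0, 3.136, -0.001]
ft_force: [0.6, 0.3, 0.5]
width: -0.002
grasp_force: 0.0
```

>>> {"method": "servo_tool", "body": {
  "plan": "0 0 -0.22 0 0 0 -1;0 0.22 0 0 0 0 -1;0 0.22 0 0 0 0 -1;0 0.22 0 0 0 0 -1;0 0.22 0 0 0 0 -1"
}}

```text
clock: 9.95
eef_pos: [453.5, 102.0, 57.2]
eef_rot: [0.0, 3.139, 0.0]
ft_force: [1.5, 0.3, 0.2]
width: 0.005
grasp_force: 0.0
```

>>> {"method": "servo_tool", "body": {
  "plan": "0 0 0.22 0 0 0 -1;0 0 0 0 0 0 -1;0 0 0 0 0 0 -1;-0.02 0 0 0 0 0 -1;-0.02 0 0 0 0 0 -1"
}}

```text
clock: 10.45
eef_pos: [462.5, 99.3, 13.8]
eef_rot: [0.003, 3.139, -0.0]
ft_force: [-5.0, 0.7, 2.7]
width: 0.0
grasp_force: 3.1
```

```bash
python3 yaw.py; python3 st.py
```

```text
lip n 503 centre [568.4   8.6] yaw 0.119 len 230.8
10.5 [462.2  99.3  13.6] toolx [-1.     0.002 -0.001] tooly [ 0.002  1.    -0.   ] z [ 0.001 -0.    -1.   ] [-2.1 -1.3  0.6] 0.0044074208240436905 0.33210128611244727 [-0.02  0.43 -0.29  1.98  0.17  0.76  1.16]
```

>>> {"method": "servo_tool", "body": {
  "plan": "-0.025 0 0 0 0 0 -1;-0.025 0 0 0 0 0 -1;-0.025 0 0 0 0 0 -1;-0.025 0 0 0 0 0 -1;-0.025 0 0 0 0 0 -1"
}}

```text
clock: 11.0
eef_pos: [481.5, 102.4, 12.0]
eef_rot: [0.003, -3.133, -0.003]
ft_force: [-8.3, 4.4, 3.9]
width: 0.001
grasp_force: 4.2
```

>>> {"method": "servo_tool", "body": {
  "plan": "-0.025 0 0 0 0 0 -1;-0.025 0 0 0 0 0 -1;0 0 0 0 0 0 -1;0.2 0 0 0 0 0 -1;0 0 0 0 0 0 -1"
}}

```text
clock: 11.5
eef_pos: [448.9, 99.1, 10.9]
eef_rot: [0.003, -3.132, 0.004]
ft_force: [-0.4, -0.6, -0.1]
width: -0.0
grasp_force: 0.0
```

>>> {"method": "servo_tool", "body": {
  "plan": "0 0 -0.22 0 0 0 -1;0 -0.2 0 0 0 0 -1;0 -0.2 0 0 0 0 -1;0 -0.2 0 0 0 0 -1;0 -0.2 0 0 0 0 -1"
}}

```text
clock: 12.0
eef_pos: [457.2, -62.2, 57.4]
eef_rot: [0.001, 3.138, -0.001]
ft_force: [0.1, -0.2, -1.6]
width: 0.001
grasp_force: 0.0
```

```bash
python3 yaw.py; python3 st.py
```

```text
lip n 327 centre [586.5 -40.1] yaw -0.022 len 151.4
12.05 [456.7 -71.8  57.3] toolx [-1.     0.011 -0.003] tooly [ 0.011  1.    -0.007] z [ 0.003 -0.008 -1.   ] [-0.3 -5.7  0.6] 0.0014087212152692607 0.0 [ 0.31  0.33 -0.23  1.97  0.11  0.85  1.57]
```

>>> {"method": "servo_tool", "body": {
  "plan": "0 -0.04 0.22 0 0 0 -1;0 0 0 0 0 0 -1;-0.04 0 0 0 0 0 -1;-0.04 0 0 0 0 0 -1;-0.03 0 0 0 0 0 -1"
}}

```text
clock: 12.55
eef_pos: [481.3, -67.2, 14.3]
eef_rot: [-0.003, 3.136, -0.0]
ft_force: [1.2, 0.4, 0.5]
width: -0.001
grasp_force: 0.0
```

>>> {"method": "servo_tool", "body": {
  "plan": "-0.025 0 0 0 0 0 -1;-0.025 0 0 0 0 0 -1;-0.025 0 0 0 0 0 -1;-0.025 0 0 0 0 0 -1;-0.025 0 0 0 0 0 -1"
}}

```text
clock: 13.05
eef_pos: [496.0, -69.1, 10.9]
eef_rot: [-0.001, -3.126, 0.002]
ft_force: [-10.1, -2.2, 6.2]
width: 0.002
grasp_force: 5.4
```

>>> {"method": "servo_tool", "body": {
  "plan": "-0.025 0 0 0 0 0 -1;0 0 0 0 0 0 -1;0 0 0 0 0 0 -1;0.23 0 0 0 0 0 -1;0 0 0 0 0 0 -1"
}}

```text
clock: 13.55
eef_pos: [450.5, -67.7, 9.1]
eef_rot: [-0.001, -3.124, -0.001]
ft_force: [-1.1, 0.8, -0.8]
width: 0.005
grasp_force: 0.0
```

```bash
python3 yaw.py; python3 st.py
```

```text
lip n 315 centre [596.7 -38.6] yaw 0.017 len 152.8
13.6 [456.  -67.9  10.5] toolx [-1.     0.     0.009] tooly [0. 1. 0.] z [-0.009  0.    -1.   ] [0.9 0.1 0.7] -0.0008879797349629193 0.0 [ 0.29  0.41 -0.23  2.    0.13  0.75  1.56]
```

>>> {"method": "servo_tool", "body": {
  "plan": "0 0 -0.22 0 0 0 -1;0 0.215 0 0 0 0 -1;0 0.215 0 0 0 0 -1;0 0.215 0 0 0 0 -1;0 0.215 0 0 0 0 -1"
}}

```text
clock: 14.1
eef_pos: [463.4, 106.1, 57.2]
eef_rot: [0.001, 3.139, 0.001]
ft_force: [0.2, -0.1, -0.1]
width: -0.0
grasp_force: 0.0
```

>>> {"method": "servo_tool", "body": {
  "plan": "0 0 0.22 0 0 0 -1;0 0 0 0 0 0 -1;-0.04 0 0 0 0 0 -1;-0.04 0 0 0 0 0 -1;-0.04 0 0 0 0 0 -1"
}}

```text
clock: 14.6
eef_pos: [489.0, 103.2, 14.0]
eef_rot: [0.004, 3.137, 0.001]
ft_force: [0.0, -0.3, 0.4]
width: 0.006
grasp_force: 0.0
```

>>> {"method": "servo_tool", "body": {
  "plan": "-0.025 0 0 0 0 0 -1;-0.025 0 0 0 0 0 -1;-0.025 0 0 0 0 0 -1;-0.025 0 0 0 0 0 -1;0 0 0 0 0 0 -1"
}}

```text
clock: 15.1
eef_pos: [502.2, 105.5, 11.6]
eef_rot: [0.002, -3.134, -0.001]
ft_force: [-5.8, 2.1, 3.0]
width: -0.001
grasp_force: 3.0
```

>>> {"method": "servo_tool", "body": {
  "plan": "-0.02 0 0 0 0 0 -1;-0.02 0 0 0 0 0 -1;0 0 0 0 0 0 -1"
}}

```text
clock: 15.4
eef_pos: [509.9, 106.5, 11.5]
eef_rot: [0.003, -3.134, -0.003]
ft_force: [-5.7, 3.9, 2.2]
width: -0.003
grasp_force: 3.0
```

```bash
python3 yaw.py; python3 st.py
```

```text
lip n 470 centre [601.2  -3.9] yaw -0.018 len 231.0
15.45 [509.9 106.6  11.5] toolx [-1.    -0.002  0.008] tooly [-0.002  1.     0.002] z [-0.008  0.002 -1.   ] [-6.1  4.7  1.8] -7.059687049159886e-05 2.9768512096609356 [-0.02  0.51 -0.28  1.84  0.18  0.82  1.18]
```

>>> {"method": "servo_tool", "body": {
  "plan": "-0.02 0 0 0 0 0 -1;-0.02 0 0 0 0 0 -1;0 0 0 0 0 0 -1"
}}

```text
clock: 15.75
eef_pos: [516.3, 106.9, 11.3]
eef_rot: [0.004, -3.13, -0.003]
ft_force: [-8.6, 3.8, 3.9]
width: -0.004
grasp_force: 4.4
```

>>> {"method": "servo_tool", "body": {
  "plan": "0.2 0 0 0 0 0 -1;0.05 0 0 0 0 0 -1;0 0 -0.22 0 0 0 -1;0 -0.22 0 0 0 0 -1;0 -0.22 0 0 0 0 -1"
}}

```text
clock: 16.25
eef_pos: [474.3, 16.6, 58.4]
eef_rot: [-0.008, 3.136, 0.001]
ft_force: [0.5, -1.7, -0.3]
width: -0.001
grasp_force: 0.0
```

>>> {"method": "servo_tool", "body": {
  "plan": "0 -0.22 0 0 0 0 -1;0 -0.22 0 0 0 0 -1;0 0 0.22 0 0 0 -1;-0.05 0 0 0 0 0 -1;-0.04 0 0 0 0 0 -1"
}}

```text
clock: 16.75
eef_pos: [490.6, -71.2, 12.3]
eef_rot: [0.001, -3.141, -0.002]
ft_force: [0.5, 0.3, 0.3]
width: 0.0
grasp_force: 0.0
```

```bash
python3 yaw.py; python3 st.py
```

```text
lip n 240 centre [602.7 -59.5] yaw -0.085 len 119.6
16.8 [494.  -70.5  13.6] toolx [-1.    -0.002 -0.005] tooly [-0.002  1.     0.001] z [ 0.005  0.001 -1.   ] [ 2.6 -0.1  0.7] -0.0006436636876433989 0.0 [ 0.29  0.46 -0.23  1.91  0.14  0.78  1.55]
```

>>> {"method": "servo_tool", "body": {
  "plan": "-0.025 0 0 0 0 0 -1;-0.025 0 0 0 0 0 -1;-0.025 0 0 0 0 0 -1;-0.025 0 0 0 0 0 -1;0 0 0 0 0 0 -1"
}}

```text
clock: 17.3
eef_pos: [507.3, -71.9, 12.0]
eef_rot: [0.0, -3.135, 0.0]
ft_force: [-4.4, 0.5, 3.6]
width: 0.001
grasp_force: 2.4
```

>>> {"method": "servo_tool", "body": {
  "plan": "-0.02 0 0 0 0 0 -1;-0.02 0 0 0 0 0 -1;0 0 0 0 0 0 -1"
}}

```text
clock: 17.6
eef_pos: [508.5, -72.6, 10.6]
eef_rot: [-0.001, -3.121, 0.001]
ft_force: [-14.7, -0.4, 8.3]
width: -0.005
grasp_force: 7.1
```

```bash
python3 yaw.py; python3 st.py
```

```text
lip n 205 centre [603.6 -68.2] yaw -0.071 len 96.5
17.65 [508.5 -72.6  10.6] toolx [-1.     0.001  0.02 ] tooly [ 0.001  1.    -0.001] z [-0.02  -0.001 -1.   ] [-13.6  -1.2   9.7] 0.0016902009815544625 7.045735848987533 [ 0.28  0.5  -0.23  1.85  0.15  0.83  1.55]
```

>>> {"method": "servo_tool", "body": {
  "plan": "-0.02 0 0 0 0 0 -1;-0.02 0 0 0 0 0 -1;-0.02 0 0 0 0 0 -1;0 0 0 0 0 0 -1"
}}

```text
clock: 18.05
eef_pos: [508.4, -73.1, 8.4]
eef_rot: [-0.003, -3.096, 0.002]
ft_force: [-31.7, -0.7, 20.9]
width: -0.0
grasp_force: 15.6
```

```bash
python3 yaw.py; python3 st.py
```

```text
lip n 195 centre [603.6 -70. ] yaw -0.072 len 91.3
18.1 [508.4 -73.1   8.4] toolx [-0.999  0.002  0.045] tooly [ 0.002  1.    -0.001] z [-0.045 -0.001 -0.999] [-30.1  -1.1  20.2] -0.0036944017595635834 15.495965469890507 [ 0.27  0.52 -0.22  1.83  0.15  0.86  1.54]
```

>>> {"method": "servo_tool", "body": {
  "plan": "0.05 0 0 0 0 0 -1;0.1 0 0 0 0 0 -1;0.2 0 0 0 0 0 -1;0.1 0 -0.2 0 0 0 -1;0 0.2 -0.2 0 0 0 -1"
}}

```text
clock: 18.6
eef_pos: [435.5, -41.8, 87.2]
eef_rot: [-0.016, -3.135, 0.006]
ft_force: [2.2, 0.1, 0.5]
width: -0.003
grasp_force: 0.0
```

>>> {"method": "servo_tool", "body": {
  "plan": "-0.2 0.2 -0.2 0 0 0 -1;-0.2 0 -0.2 0 0 0 -1;-0.2 0 -0.2 0 0 0 -1;-0.2 0 -0.2 0 0 0 -1;-0.2 0 0 0 0 0 -1"
}}

```text
clock: 19.1
eef_pos: [619.7, -7.2, 230.0]
eef_rot: [-0.0, 3.128, -0.0]
ft_force: [1.1, 0.6, 1.4]
width: -0.001
grasp_force: 0.0
```

>>> {"method": "servo_tool", "body": {
  "plan": "-0.2 0 0 0 0 0 -1;-0.2 0 0 0 0 0 -1;0 0 0 0 0 0 -1;0 0 0 0 0 0 -1"
}}

```text
clock: 19.5
eef_pos: [695.0, -7.4, 220.7]
eef_rot: [0.001, -3.139, -0.001]
ft_force: [-0.1, 0.4, 0.3]
width: 0.005
grasp_force: 0.0
```

```bash
python3 yaw.py; python3 st.py; python3 - <<'E'
from h import *
snap('wrist','w2.png');snap('scene','s2.png')
w=cv2.imread('pics/w2.png'); s=cv2.imread('pics/s2.png')[190:330,210:450]
s=cv2.resize(s,None,fx=2.33,fy=2.33,interpolation=cv2.INTER_CUBIC)[:,:560]
w=cv2.resize(w,(367,275)); 
c=np.zeros((s.shape[0]+275,max(s.shape[1],367),3),np.uint8); c[:s.shape[0],:s.shape[1]]=s; c[s.shape[0]:,:367]=w
print(c.shape,s.shape); cv2.imwrite('pics/m2.png',c)
E
```

```text
lip n 445 centre [605.5  -5.4] yaw -0.044 len 228.5
19.55 [694.5  -7.4 222.1] toolx [-1.    -0.001  0.001] tooly [-0.001  1.     0.   ] z [-0.001  0.    -1.   ] [-1.4 -0.1  0.6] 0.0020688647772556476 0.0 [ 0.12  0.65 -0.26  1.04  0.16  1.48  1.47]
(601, 559, 3) (326, 559, 3)
```

View pics/m2.png

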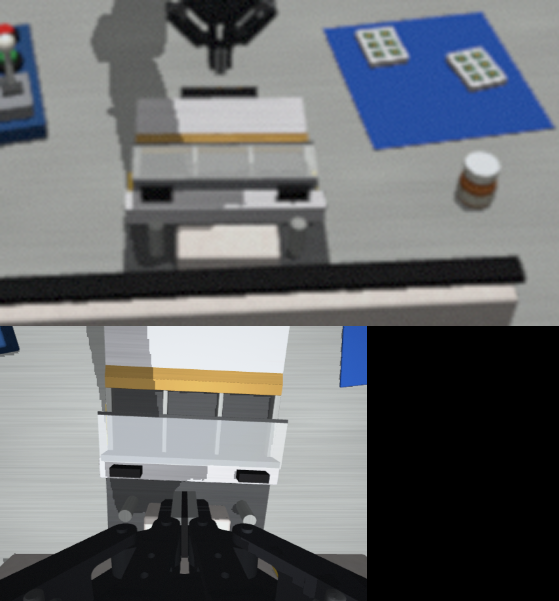

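The holder now looks flush along the dock, with the same slight tilt as the rail. I'll confirm with a firm push on the left pad.

>>> {"method": "servo_tool", "body": {
  "plan": "0.2 0.094 0 0 0 0 -1;0.2 0.094 0 0 0 0 -1;0.2 0.094 0 0 0 0 -1;0.2 0.094 0 0 0 0 -1;0.2 0.094 0 0 0 0 -1"
}}

```text
clock: 20.15
eef_pos: [492.2, 86.6, 223.9]
eef_rot: [0.0, 3.139, -0.001]
ft_force: [-0.0, 0.1, 0.5]
width: 0.004
grasp_force: 0.0
```

>>> {"method": "servo_tool", "body": {
  "plan": "0.2 0.094 0 0 0 0 -1;0 0 0.2 0 0 0 -1;0 0 0.2 0 0 0 -1;0 0 0.2 0 0 0 -1;0 0 0.2 0 0 0 -1"
}}

```text
clock: 20.65
eef_pos: [454.7, 104.6, 63.1]
eef_rot: [-0.0, 3.137, -0.001]
ft_force: [1.2, -0.2, 0.2]
width: 0.002
grasp_force: 0.0
```

>>> {"method": "servo_tool", "body": {
  "plan": "0 0 0.2 0 0 0 -1;0 0 0 0 0 0 -1;0 0 0 0 0 0 -1"
}}

```text
clock: 20.95
eef_pos: [454.7, 104.9, 23.8]
eef_rot: [-0.0, 3.141, -0.0]
ft_force: [0.6, -0.5, 0.2]
width: 0.002
grasp_force: 0.0
```

```bash
python3 st.py
```

```text
20.95 [454.7 104.9  23.8] toolx [-1.    -0.    -0.001] tooly [-0.  1. -0.] z [ 0.001 -0.    -1.   ] [ 0.6 -0.5  0.2] 0.001674744628873035 0.0 [ 0.01  0.4  -0.33  1.98  0.18  0.78  1.14]
```

>>> {"method": "servo_tool", "body": {
  "plan": "-0.1 0 0.055 0 0 0 -1;-0.07 0 0 0 0 0 -1;-0.05 0 0 0 0 0 -1;-0.03 0 0 0 0 0 -1;-0.03 0 0 0 0 0 -1"
}}

```text
clock: 21.45
eef_pos: [512.1, 105.3, 13.1]
eef_rot: [-0.0, 3.139, 0.001]
ft_force: [0.0, -0.9, 0.7]
width: 0.0
grasp_force: 0.0
```

>>> {"method": "servo_tool", "body": {
  "plan": "-0.02 0 0 0 0 0 -1;-0.02 0 0 0 0 0 -1;-0.02 0 0 0 0 0 -1;-0.02 0 0 0 0 0 -1;0 0 0 0 0 0 -1"
}}

```text
clock: 21.95
eef_pos: [516.3, 104.5, 9.5]
eef_rot: [0.002, -3.12, 0.006]
ft_force: [-16.3, -0.4, 10.4]
width: 0.001
grasp_force: 7.7
```

>>> {"method": "servo_tool", "body": {
  "plan": "-0.02 0 0 0 0 0 -1;-0.02 0 0 0 0 0 -1;0 0 0 0 0 0 -1"
}}

```text
clock: 22.25
eef_pos: [516.2, 104.2, 8.1]
eef_rot: [0.004, -3.104, 0.011]
ft_force: [-27.1, -1.2, 17.3]
width: -0.002
grasp_force: 13.4
```

```bash
python3 yaw.py; python3 st.py
```

```text
lip n 455 centre [605.6  -8.2] yaw -0.037 len 228.5
22.3 [516.2 104.2   8.1] toolx [-0.999 -0.002  0.038] tooly [-0.002  1.    -0.007] z [-0.038 -0.007 -0.999] [-26.8  -2.   17.4] 0.00041298047685113683 13.34345030489203 [-0.    0.55 -0.31  1.8   0.2   0.87  1.17]
```

>>> {"method": "servo_tool", "body": {
  "plan": "0.05 0 0 0 0 0 -1;0.1 0 0 0 0 0 -1;0.15 0 0 0 0 0 -1;0 0 -0.2 0 0 0 -1;0 0 -0.2 0 0 0 -1"
}}

```text
clock: 22.8
eef_pos: [471.2, 104.5, 90.5]
eef_rot: [0.002, -3.135, 0.002]
ft_force: [1.5, 0.3, 0.7]
width: 0.001
grasp_force: 0.0
```

>>> {"method": "servo_tool", "body": {
  "plan": "0 0.16 -0.14 0 0 0 -1;0 0.16 -0.14 0 0 0 -1;0 0.16 -0.14 0 0 0 -1;0 0.16 -0.14 0 0 0 -1;0 0.16 -0.14 0 0 0 -1"
}}

```text
clock: 23.3
eef_pos: [474.5, 266.1, 232.8]
eef_rot: [-0.0, 3.141, -0.0]
ft_force: [0.8, -0.2, -0.3]
width: -0.0
grasp_force: 0.0
```

>>> {"method": "servo_tool", "body": {
  "plan": "0 0.2 0 0 0 0 -1;0 0.08 0 0 0 0 1;0 0 0 0 0 0 1;0 0 0 0 0 0 1"
}}

```text
clock: 23.7
eef_pos: [474.8, 319.6, 230.6]
eef_rot: [-0.0, -3.14, 0.004]
ft_force: [-0.2, 0.0, -0.0]
width: 0.507
grasp_force: 0.0
```

```bash
python3 st.py; cat > meas.py <<'E'
from h import *
import sys
im,C=snap('wrist',sys.argv[1]+'.png')
hsv=cv2.cvtColor(im,cv2.COLOR_RGB2HSV); m=cv2.inRange(hsv,(100,150,60),(125,255,255))
f=cv2.morphologyEx(m,cv2.MORPH_CLOSE,np.ones((61,61))); g=cv2.inRange(hsv,(0,0,150),(180,70,255))
# carriers: bright grey blobs inside filled mat
n,l,st,ce=cv2.connectedComponentsWithStats(cv2.morphologyEx(g&f,cv2.MORPH_CLOSE,np.ones((15,15))))
for k in range(1,n):
    if st[k,4]<1500: continue
    cn=cv2.findContours((l==k).astype(np.uint8),cv2.RETR_EXTERNAL,cv2.CHAIN_APPROX_NONE)[0][0][:,0]
    P=np.array([ray(C,u,v,13)[:2] for u,v in cn],np.float32); (c,wh,a)=cv2.minAreaRect(P); b=cv2.boxPoints((c,wh,a))
    e1,e2=b[1]-b[0],b[2]-b[1]; L=e1 if np.hypot(*e1)>np.hypot(*e2) else e2; L=L*np.sign(L[0])
    print(ce[k].round(),'centre',np.round(c,1),'size',np.round(wh,1),'long-axis yaw deg',np.degrees(np.arctan2(L[1],L[0])).round(1))
E
python3 meas.py w3
```

```text
23.7 [474.8 319.6 230.6] toolx [-1.     0.     0.001] tooly [ 0.     1.    -0.003] z [-0.001 -0.003 -1.   ] [-0.2  0.  -0. ] 0.5072985499578717 0.0 [-0.31  0.39 -0.44  1.43  0.17  1.35  0.81]
[284.  10.] centre [329.  344.6] size [185.7  23.1] long-axis yaw deg 90.0
[221. 103.] centre [404.6 262.9] size [76.1 58.3] long-axis yaw deg 7.5
[356. 167.] centre [464.6 391.5] size [76.2 58.7] long-axis yaw deg 14.4
```

View pics/w3.png

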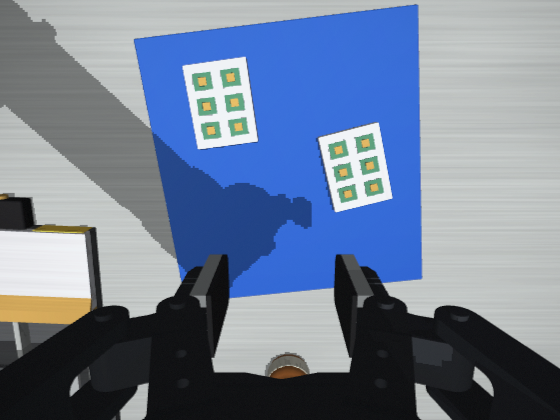

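Wrist view: two carriers, c0 at (220,103) and c1 at (356,167), and their measured size of 76x58 mm is correct. Next, the docked holder's pose from w2.

```bash
python3 - <<'E'
from h import *
im=np.load('pics/w2.npz')['im']; s={'eef_pos':np.array([694.5,-7.4,222.1]),'eef_rot':np.array([0.001,-3.1405,-0.001])}
C=cam('wrist',s); hsv=cv2.cvtColor(im,cv2.COLOR_RGB2HSV)
m=cv2.inRange(hsv,(10,110,60),(28,255,255)); n,l,st,ce=cv2.connectedComponentsWithStats(m); k=1+st[1:,4].argmax(); print(st[k])
cn=cv2.findContours((l==k).astype(np.uint8),cv2.RETR_EXTERNAL,cv2.CHAIN_APPROX_NONE)[0][0][:,0]
P=np.array([ray(C,u,v,29)[:2] for u,v in cn],np.float32); (c,wh,a)=cv2.minAreaRect(P); print(c,wh,a,cv2.boxPoints((c,wh,a)).round(1))
v0=int(ce[k][1])
# front edge of lip (x largest) fit
cols=np.arange(st[k,0]+15,st[k,0]+st[k,2]-15); vb=[np.where(l[:,u]==k)[0].max() for u in cols]; vt=[np.where(l[:,u]==k)[0].min() for u in cols]
for nm,vv,z in(('front edge',vb,29),('rear edge',vt,24)):
    Q=np.array([ray(C,u,v,z)[:2] for u,v in zip(cols,vv)]); p=np.polyfit(Q[:,1],Q[:,0],1); print(nm,'x at y0',p[1],'yaw',-p[0],Q[:,1].min(),Q[:,1].max())
# wall columns just below lip
for off in (12,20):
  r=[];
  vv=int(np.mean(vb))+off; row=im[vv].astype(int).sum(1)
  print(vv,[(u,row[u]) for u in range(150,440,3)])
E
```

```text
[ 160   60  271   46 9153]
(607.332275390625, 5.3779754638671875) (231.7552032470703, 27.55011558532715) 87.51427459716797 [[ 588.5 -109.8]
 [ 616.1 -111. ]
 [ 626.1  120.5]
 [ 598.6  121.7]]
front edge x at y0 620.421367897388 yaw -0.04421951620387539 -98.49891943968899 108.91517878522525
rear edge x at y0 593.1983203036712 yaw -0.04326593152082808 -97.87499687967566 108.07649525199417
111 [(150, np.int64(576)), (153, np.int64(358)), (156, np.int64(357)), (159, np.int64(359)), (162, np.int64(384)), (165, np.int64(387)), (168, np.int64(399)), (171, np.int64(179)), (174, np.int64(175)), (177, np.int64(168)), (180, np.int64(166)), (183, np.int64(169)), (186, np.int64(174)), (189, np.int64(172)), (192, np.int64(171)), (195, np.int64(175)), (198, np.int64(172)), (201, np.int64(175)), (204, np.int64(171)), (207, np.int64(175)), (210, np.int64(176)), (213, np.int64(176)), (216, np.int64(173)), (219, np.int64(173)), (222, np.int64(174)), (225, np.int64(176)), (228, np.int64(173)), (231, np.int64(180)), (234, np.int64(177)), (237, np.int64(175)), (240, np.int64(282)), (243, np.int64(284)), (
[... 2867 characters left out ...]
5, np.int64(273)), (348, np.int64(273)), (351, np.int64(272)), (354, np.int64(274)), (357, np.int64(269)), (360, np.int64(270)), (363, np.int64(272)), (366, np.int64(275)), (369, np.int64(270)), (372, np.int64(271)), (375, np.int64(270)), (378, np.int64(273)), (381, np.int64(273)), (384, np.int64(272)), (387, np.int64(271)), (390, np.int64(271)), (393, np.int64(273)), (396, np.int64(271)), (399, np.int64(272)), (402, np.int64(272)), (405, np.int64(273)), (408, np.int64(272)), (411, np.int64(163)), (414, np.int64(190)), (417, np.int64(271)), (420, np.int64(595)), (423, np.int64(583)), (426, np.int64(571)), (429, np.int64(580)), (432, np.int64(580)), (435, np.int64(582)), (438, np.int64(581))]
```

>>> {"method": "servo_tool", "body": {
  "plan": "0.158 -0.1 0 0 0 0 1;0.158 -0.1 0 0 0 0 1;0.158 -0.1 0 0 0 0 1;0 0 0.2 0 0 -0.125 1;0 0 0.2 0 0 0 1"
}}

```text
clock: 24.25
eef_pos: [381.5, 258.8, 152.4]
eef_rot: [-0.202, 3.129, -0.0]
ft_force: [0.1, -1.3, -0.2]
width: 1.0
grasp_force: 0.0
```

>>> {"method": "servo_tool", "body": {
  "plan": "0 0 0.2 0 0 0 1;0 0 0.2 0 0 0 1;0 0 0.2 0 0 0 1;0 0 0 0 0 0 1;0 0 0 0 0 0 1"
}}

```text
clock: 24.75
eef_pos: [380.3, 259.5, 31.8]
eef_rot: [0.202, -3.134, 0.002]
ft_force: [0.8, 0.3, -0.2]
width: 0.999
grasp_force: 0.0
```

```bash
python3 st.py
```

```text
24.75 [380.3 259.5  31.8] toolx [-0.992 -0.129  0.001] tooly [-0.129  0.992 -0.001] z [-0.001 -0.001 -1.   ] [ 0.8  0.3 -0.2] 0.9988245182883232 0.0 [-0.28  0.4  -0.44  1.99  0.23  0.81  0.85]
```

>>> {"method": "servo_tool", "body": {
  "plan": "0 0 0.1 0 0 0 1;0 0 0.052 0 0 0 1;0 0 0 0 0 0 1;0 0 0 0 0 0 -1;0 0 0 0 0 0 -1",
  "newtons": 70
}}

```text
clock: 25.25
eef_pos: [381.0, 261.5, 2.4]
eef_rot: [-0.205, 3.133, 0.001]
ft_force: [0.2, -0.4, 0.6]
width: 0.691
grasp_force: 0.7
```

>>> {"method": "servo_tool", "body": {
  "plan": "0 0 0 0 0 0 -1;0 0 0 0 0 0 -1;0 0 0 0 0 0 -1;0 0 -0.05 0 0 0 -1;0 0 0 0 0 0 -1"
}}

```text
clock: 25.75
eef_pos: [381.1, 261.9, 12.7]
eef_rot: [-0.205, 3.132, 0.002]
ft_force: [0.1, 0.2, -1.6]
width: 0.655
grasp_force: 74.7
```

```bash
python3 st.py
```

```text
25.75 [381.1 261.9  12.7] toolx [-0.991 -0.131 -0.003] tooly [-0.131  0.991  0.001] z [ 0.003  0.002 -1.   ] [ 0.1  0.2 -1.6] 0.6550457643640729 74.73217248916626 [-0.29  0.43 -0.43  2.    0.25  0.76  0.83]
```

>>> {"method": "servo_tool", "body": {
  "plan": "0 0 -0.12 0 0 0 -1;0 0 -0.12 0 0 0.084 -1;0 0 0 0 0 0.083 -1;-0.125 -0.176 0 0 0 0 -1;-0.125 -0.176 0 0 0 0 -1"
}}

```text
clock: 26.25
eef_pos: [427.0, 189.5, 59.8]
eef_rot: [0.06, 3.14, 0.002]
ft_force: [0.7, -0.1, -1.6]
width: 0.655
grasp_force: 74.9
```

>>> {"method": "servo_tool", "body": {
  "plan": "-0.125 -0.176 0 0 0 0 -1;-0.125 -0.176 0 0 0 0 -1;-0.125 -0.176 0 0 0 0 -1;-0.125 -0.176 0 0 0 0 -1;-0.125 -0.176 0 0 0 0 -1"
}}

```text
clock: 26.75
eef_pos: [544.7, 5.6, 59.2]
eef_rot: [-0.069, -3.141, -0.0]
ft_force: [0.6, 1.8, -1.4]
width: 0.654
grasp_force: 74.9
```

>>> {"method": "servo_tool", "body": {
  "plan": "0 0 0 0 0 0 -1;0 0 0 0 0 0 -1"
}}

```text
clock: 26.95
eef_pos: [544.3, 5.6, 58.9]
eef_rot: [-0.075, -3.14, 0.0]
ft_force: [-0.2, 0.9, -1.4]
width: 0.654
grasp_force: 74.9
```

```bash
python3 st.py; python3 - <<'E'
from h import *
im,_=snap('side','s3.png'); c=im[150:300,150:380,::-1]; cv2.imwrite('pics/c3.png',cv2.resize(c,None,fx=3,fy=3,interpolation=cv2.INTER_CUBIC))
E
```

```text
26.95 [544.3   5.6  58.9] toolx [-0.999  0.048  0.001] tooly [ 0.048  0.999 -0.   ] z [-0.001 -0.    -1.   ] [-0.2  0.9 -1.4] 0.6539656222084744 74.85441327095032 [ 0.18  0.48 -0.3   1.75  0.17  0.94  1.34]
```

View pics/c3.png

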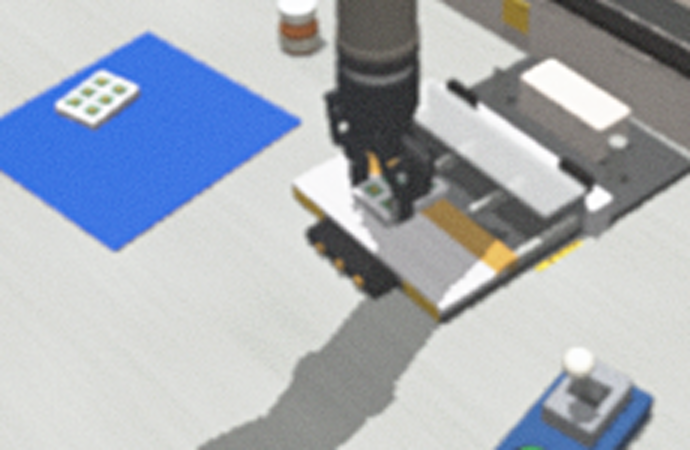

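c0 is gripped level above the deck at (400,195). I'll lower it to lip height and feed it in.

>>> {"method": "servo_tool", "body": {
  "plan": "0 0.0125 0.07 0 0 0 -1;0 0 0.065 0 0 0 -1;-0.1 0 0 0 0 0 -1;0 0 0 0 0 0 -1"
}}

```text
clock: 27.4
eef_pos: [564.8, 10.1, 30.8]
eef_rot: [0.066, 3.141, 0.001]
ft_force: [0.5, -0.0, -1.6]
width: 0.653
grasp_force: 74.9
```

```bash
python3 st.py
```

```text
27.4 [564.8  10.1  30.8] toolx [-0.999  0.042 -0.   ] tooly [0.042 0.999 0.001] z [ 0.     0.001 -1.   ] [ 0.5 -0.  -1.6] 0.6532814773858024 74.86254930496216 [ 0.16  0.55 -0.28  1.71  0.19  0.91  1.33]
```

>>> {"method": "servo_tool", "body": {
  "plan": "-0.048 -0.012 0 0 0 0 -1;-0.048 0 0 0 0 0 -1;-0.048 0 0 0 0 0 -1;-0.048 0 0 0 0 0 -1;-0.048 0 0 0 0 0 -1"
}}

```text
clock: 27.9
eef_pos: [613.0, 4.2, 32.2]
eef_rot: [0.069, 3.141, 0.0]
ft_force: [0.2, 1.0, -1.5]
width: 0.654
grasp_force: 74.9
```

>>> {"method": "servo_tool", "body": {
  "plan": "-0.048 0 0 0 0 0 -1;-0.048 0 0 0 0 0 -1;0 0 0 0 0 0 -1;0 0 0 0 0 0 -1"
}}

```text
clock: 28.3
eef_pos: [631.2, 3.5, 32.0]
eef_rot: [-0.069, -3.14, -0.0]
ft_force: [-0.7, 0.2, -1.9]
width: 0.653
grasp_force: 74.8
```

```bash
python3 st.py;  python3 - <<'E'
from h import *
im,_=snap('side','s4.png'); c=im[150:300,150:380,::-1]; c=cv2.resize(c,None,fx=2.4,fy=2.4,interpolation=cv2.INTER_CUBIC)
im,_=snap('wrist','w4.png'); w=cv2.resize(im[:,:,::-1],(320,240)); o=np.zeros((600,c.shape[1],3),np.uint8); o[:360]=c[:360]; o[360:,:320]=w; cv2.imwrite('pics/c4.png',o)
E
```

```text
28.3 [631.2   3.5  32. ] toolx [-0.999  0.044  0.001] tooly [0.044 0.999 0.   ] z [-0.001  0.    -1.   ] [-0.7  0.2 -1.9] 0.653315306866404 74.84289050102234 [ 0.14  0.66 -0.27  1.51  0.2   1.    1.35]
```

View pics/c4.png

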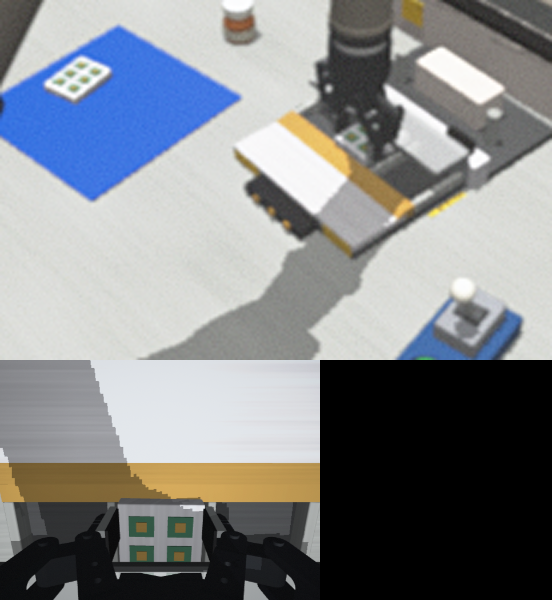

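The carrier's rear edge is level with the lip's front edge, and it is centred in the middle pocket. I'll go a little further, then release.

>>> {"method": "servo_tool", "body": {
  "plan": "-0.02 0 0 0 0 0 -1;0 0 0 0 0 0 -1;0 0 0 0 0 0 0.7;0 0 0 0 0 0 0.7;0 0 0 0 0 0 0.7"
}}

```text
clock: 28.9
eef_pos: [635.5, 3.4, 32.5]
eef_rot: [0.069, 3.14, 0.0]
ft_force: [-0.4, -0.6, 0.3]
width: 0.847
grasp_force: 0.0
```

>>> {"method": "servo_tool", "body": {
  "plan": "0.1 0 -0.02 0 0 0 1;0.2 0 -0.1 0 0 0 1;0.1 0 -0.2 0 0 0 1;0 0 -0.2 0 0 0 1;0 0 0 0 0 0 1"
}}

```text
clock: 29.4
eef_pos: [559.6, 7.4, 143.0]
eef_rot: [0.068, 3.127, 0.0]
ft_force: [1.2, 0.1, 0.1]
width: 0.999
grasp_force: 0.0
```

```bash
python3 st.py;  python3 - <<'E'
from h import *
im,_=snap('wrist','w5.png')
E
```

```text
29.4 [559.6   7.4 143. ] toolx [-0.999  0.044 -0.014] tooly [0.044 0.999 0.001] z [ 0.014  0.    -1.   ] [1.2 0.1 0.1] 0.999167326725847 0.0 [ 0.19  0.4  -0.31  1.62  0.14  1.12  1.37]
```

View pics/w5.png

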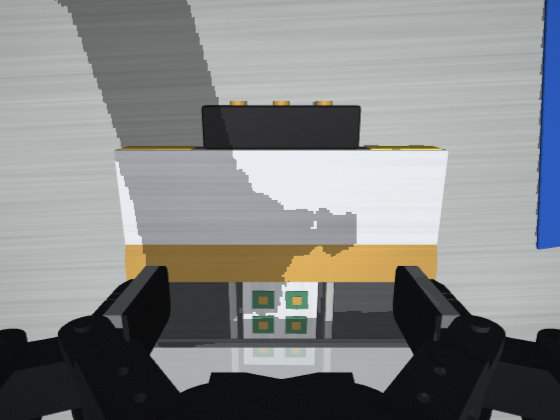

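The carrier has dropped into the middle pocket, with its chips visible at (263–297, 299–325). On to c1.

>>> {"method": "servo_tool", "body": {
  "plan": "0.07 0.22 -0.063 0 0 0 1;0.07 0.22 -0.063 0 0 0 1;0.07 0.22 -0.063 0 0 0 1;0.07 0.22 -0.063 0 0 0 1;0.07 0.22 -0.063 0 0 0 1"
}}

```text
clock: 29.95
eef_pos: [494.0, 230.9, 198.5]
eef_rot: [-0.069, -3.139, 0.001]
ft_force: [0.5, 0.5, 0.3]
width: 0.999
grasp_force: 0.0
```

>>> {"method": "servo_tool", "body": {
  "plan": "0.07 0.22 -0.063 0 0 0 1;0.07 0.22 -0.063 0 0 0 1;0 0 0 0 0 0 1;0 0 0 0 0 0 1"
}}

```text
clock: 30.35
eef_pos: [469.8, 320.4, 223.4]
eef_rot: [-0.062, -3.14, 0.001]
ft_force: [0.8, -0.6, -1.0]
width: 1.0
grasp_force: 0.0
```

```bash
python3 st.py; python3 meas.py w6
```

```text
30.35 [469.8 320.4 223.4] toolx [-0.999  0.04   0.001] tooly [ 0.04   0.999 -0.001] z [-0.001 -0.    -1.   ] [ 0.8 -0.6 -1. ] 0.9996925020952203 0.0 [-0.31  0.39 -0.45  1.46  0.17  1.33  0.77]
[305.  10.] centre [327.2 366.2] size [143.1  22.6] long-axis yaw deg 87.8
[355. 170.] centre [464.5 391.3] size [76.4 58.7] long-axis yaw deg 14.4
```

>>> {"method": "servo_tool", "body": {
  "plan": "0.08 0.159 0 0 0 0 1;0.08 0.159 0 0 0 0 1;0 0 0.19 0 0 -0.14 1;0 0 0.19 0 0 -0.14 1;0 0 0.19 0 0 0 1"
}}

```text
clock: 30.9
eef_pos: [443.1, 381.2, 108.2]
eef_rot: [0.389, -3.117, 0.003]
ft_force: [1.1, 0.1, -0.2]
width: 1.0
grasp_force: 0.0
```

>>> {"method": "servo_tool", "body": {
  "plan": "0 0 0.19 0 0 0 1;0 0 0.19 0 0 0 1;0 0 0 0 0 0 1;0 0 0 0 0 0 1"
}}

```text
clock: 31.3
eef_pos: [442.5, 381.7, 33.8]
eef_rot: [0.386, -3.116, 0.003]
ft_force: [0.7, 0.4, 0.4]
width: 0.999
grasp_force: 0.0
```

```bash
python3 st.py
```

```text
31.3 [442.5 381.7  33.8] toolx [-0.97  -0.244  0.002] tooly [-0.244  0.97  -0.002] z [-0.001 -0.002 -1.   ] [0.7 0.4 0.4] 0.9994534305664917 0.0 [-0.42  0.61 -0.47  1.64  0.32  0.97  0.82]
```

>>> {"method": "servo_tool", "body": {
  "plan": "0.007 0.019 0.1 0 0 0 1;0 0 0.06 0 0 0 1;0 0 0 0 0 0 1;0 0 0 0 0 0 -1;0 0 0 0 0 0 -1",
  "newtons": 70
}}

```text
clock: 31.8
eef_pos: [440.5, 387.4, 3.7]
eef_rot: [-0.39, 3.115, 0.001]
ft_force: [0.5, -0.4, 1.1]
width: 0.689
grasp_force: 0.6
```

>>> {"method": "servo_tool", "body": {
  "plan": "0 0 0 0 0 0 -1;0 0 0 0 0 0 -1;0 0 0 0 0 0 -1"
}}

```text
clock: 32.1
eef_pos: [440.8, 388.0, 4.4]
eef_rot: [-0.39, 3.114, 0.002]
ft_force: [-0.5, -0.3, 6.4]
width: 0.652
grasp_force: 74.6
```

>>> {"method": "servo_tool", "body": {
  "plan": "0 0 -0.1 0 0 0 -1;0 0 -0.1 0 0 0 -1;0 0 -0.1 0 0 0 -1;0 0 0 0 0 0 -1;0 0 0 0 0 0 -1"
}}

```text
clock: 32.6
eef_pos: [439.5, 386.9, 62.2]
eef_rot: [-0.39, 3.117, -0.0]
ft_force: [-0.6, -0.3, -1.3]
width: 0.646
grasp_force: 74.5
```

```bash
python3 st.py
```

```text
32.6 [439.5 386.9  62.2] toolx [-0.969 -0.247 -0.   ] tooly [-0.247  0.969 -0.   ] z [ 0. -0. -1.] [-0.6 -0.3 -1.3] 0.6460933904581098 74.49092030525208 [-0.42  0.58 -0.48  1.62  0.3   1.02  0.83]
```

>>> {"method": "servo_tool", "body": {
  "plan": "0 0 0 0 0 0.139 -1;0 0 0 0 0 0.139 -1;-0.085 -0.214 0 0 0 0 -1;-0.085 -0.214 0 0 0 0 -1;-0.085 -0.214 0 0 0 0 -1"
}}

```text
clock: 33.1
eef_pos: [484.1, 254.7, 60.5]
eef_rot: [-0.063, -3.138, 0.003]
ft_force: [0.5, -0.7, -1.1]
width: 0.649
grasp_force: 74.5
```

>>> {"method": "servo_tool", "body": {
  "plan": "-0.085 -0.214 0 0 0 0 -1;-0.085 -0.214 0 0 0 0 -1;-0.085 -0.214 0 0 0 0 -1;-0.085 -0.214 0 0 0 0 -1;0 0 0 0 0 0 -1"
}}

```text
clock: 33.6
eef_pos: [547.4, 70.8, 60.3]
eef_rot: [-0.088, -3.139, 0.013]
ft_force: [0.4, 0.4, -1.3]
width: 0.647
grasp_force: 74.5
```

>>> {"method": "servo_tool", "body": {
  "plan": "0 0 0 0 0 0 -1;0 0 0 0 0 0 -1"
}}

```text
clock: 33.8
eef_pos: [544.5, 84.1, 61.3]
eef_rot: [-0.063, -3.138, -0.001]
ft_force: [-0.3, 0.2, -1.5]
width: 0.645
grasp_force: 74.6
```

```bash
python3 st.py
```

```text
33.8 [544.5  84.1  61.3] toolx [-0.999  0.04   0.003] tooly [0.04  0.999 0.001] z [-0.003  0.001 -1.   ] [-0.3  0.2 -1.5] 0.6452974046141632 74.55559372901917 [ 0.09  0.5  -0.37  1.72  0.21  0.96  1.17]
```

>>> {"method": "servo_tool", "body": {
  "plan": "0 -0.01 0.068 0 0 0 -1;0 0 0.068 0 0 0 -1;0 0 0 0 0 0 -1;-0.09 0 0 0 0 0 -1;0 0 0 0 0 0 -1"
}}

```text
clock: 34.3
eef_pos: [565.6, 80.2, 35.0]
eef_rot: [0.066, 3.139, 0.0]
ft_force: [-0.5, -0.8, -1.6]
width: 0.653
grasp_force: 74.6
```

```bash
python3 st.py
```

```text
34.3 [565.6  80.2  35. ] toolx [-0.999  0.042 -0.002] tooly [0.042 0.999 0.   ] z [ 0.002  0.    -1.   ] [-0.5 -0.8 -1.6] 0.6528317444286389 74.56200957298279 [ 0.08  0.56 -0.35  1.69  0.23  0.93  1.17]
```

>>> {"method": "servo_tool", "body": {
  "plan": "-0.05 0.005 0 0 0 0 -1;-0.05 0 0 0 0 0 -1;-0.05 0 0 0 0 0 -1;-0.05 0 0 0 0 0 -1;-0.05 0 0 0 0 0 -1"
}}

```text
clock: 34.8
eef_pos: [614.7, 78.8, 35.2]
eef_rot: [0.066, 3.141, -0.0]
ft_force: [0.6, -0.5, -2.4]
width: 0.651
grasp_force: 74.6
```

>>> {"method": "servo_tool", "body": {
  "plan": "-0.05 0 0 0 0 0 -1;-0.04 0 0 0 0 0 -1;-0.02 0 0 0 0 0 -1;0 0 0 0 0 0 -1;0 0 0 0 0 0 -1"
}}

```text
clock: 35.3
eef_pos: [635.3, 78.1, 35.0]
eef_rot: [-0.065, -3.14, 0.0]
ft_force: [0.1, 0.1, -1.7]
width: 0.65
grasp_force: 74.6
```

```bash
python3 st.py
```

```text
35.3 [635.3  78.1  35. ] toolx [-0.999  0.042  0.001] tooly [ 0.042  0.999 -0.   ] z [-0.001 -0.    -1.   ] [ 0.1  0.1 -1.7] 0.6504474353934985 74.57242369651794 [ 0.07  0.68 -0.33  1.48  0.24  1.03  1.2 ]
```

>>> {"method": "servo_tool", "body": {
  "plan": "-0.018 0 0 0 0 0 -1;0 0 0 0 0 0 -1;0 0 0 0 0 0 0.7;0 0 0 0 0 0 0.7;0 0 0 0 0 0 0.7"
}}

```text
clock: 35.8
eef_pos: [639.5, 78.0, 35.6]
eef_rot: [0.065, 3.14, 0.0]
ft_force: [-0.2, 0.1, -0.2]
width: 0.846
grasp_force: 0.0
```

>>> {"method": "servo_tool", "body": {
  "plan": "0.1 0 -0.02 0 0 0 1;0.2 0 -0.1 0 0 0 1;0 -0.1 -0.2 0 0 0 1;0 -0.1 -0.2 0 0 0 -1;0 0 0 0 0 0 -1"
}}

```text
clock: 36.3
eef_pos: [582.3, 36.6, 145.8]
eef_rot: [0.074, 3.127, -0.004]
ft_force: [0.4, 0.3, -0.1]
width: 0.691
grasp_force: 0.0
```

>>> {"method": "servo_tool", "body": {
  "plan": "0 0 -0.2 0 0 0 -1;0 0 -0.1 0 0 0 -1;-0.2 0 0 0 0 0 -1;-0.2 0 0 0 0 0 -1;0 0 0 0 0 0 -1"
}}

```text
clock: 36.8
eef_pos: [661.0, 36.1, 196.1]
eef_rot: [-0.069, -3.141, -0.0]
ft_force: [-0.2, -0.0, -0.8]
width: 0.002
grasp_force: 0.0
```

```bash
python3 st.py;  python3 - <<'E'
from h import *
im,_=snap('wrist','w7.png')
im2,_=snap('scene','s7.png'); c=im2[200:290,240:360,::-1]; c=cv2.resize(c,(480,360),interpolation=cv2.INTER_CUBIC)
o=np.zeros((600,480,3),np.uint8); o[:360]=c; o[360:,:320]=cv2.resize(im[:,:,::-1],(320,240)); cv2.imwrite('pics/c7.png',o)
E
```

```text
36.8 [661.   36.1 196.1] toolx [-0.999  0.044  0.   ] tooly [0.044 0.999 0.   ] z [-0.  0. -1.] [-0.2 -0.  -0.8] 0.0024738349830118645 0.0 [ 0.13  0.59 -0.35  1.21  0.2   1.38  1.32]
```

View pics/w7.png

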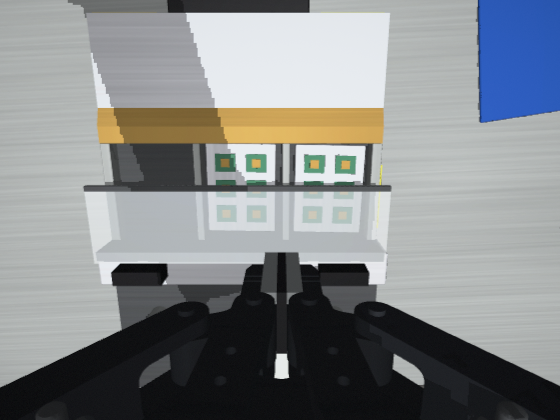

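Both carriers are in their pockets, with chip rows at rows 163 and 213. I'll check their flatness from the chip spacing.

```bash
python3 - <<'E'
from h import *
C=cam('wrist')
for nm,pts in (('mid',[(225,163),(256,163),(226.5,213.5),(256.5,213.5)]),('left',[(315,164),(345,164),(312,215),(343,215)])):
  for z in (26,41):
    P=np.array([ray(C,u,v,z)[:2] for u,v in pts]); print(nm,z,'len',np.linalg.norm(P[0]-P[2]).round(1),'wid rear',np.linalg.norm(P[0]-P[1]).round(1),'front',np.linalg.norm(P[2]-P[3]).round(1),'centre',P.mean(0).round(1))
s={'eef_pos':np.array([474.8,319.6,230.6]),'eef_rot':np.array([0,-3.1405,0.003])}; C=cam('wrist',s)
pts=[(202,82),(230,77),(211,130.5),(238.5,126.5)]; P=np.array([ray(C,u,v,15)[:2] for u,v in pts]); print('ref',np.linalg.norm(P[0]-P[2]),np.linalg.norm(P[0]-P[1]),P.mean(0))
E
```

```text
mid 26 len 44.3 wid rear 26.2 front 26.2 centre [656.    3.1]
mid 41 len 42.1 wid rear 24.9 front 25.0 centre [652.9   4.8]
left 26 len 44.8 wid rear 25.4 front 27.2 centre [660.3  78.4]
left 41 len 42.7 wid rear 24.2 front 25.9 centre [657.   76.6]
ref 43.71407585728556 26.01566450563311 [404.84850531 263.18721129]
```

View pics/c7.png

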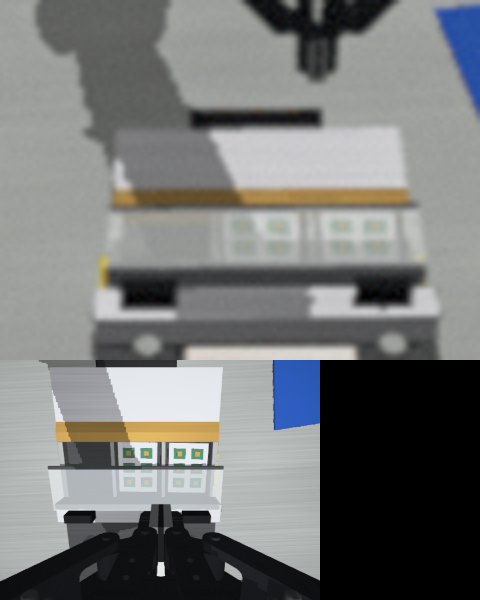

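```bash
python3 - <<'E'
from h import *
im=np.load('pics/w7.npz')['im']; C=cam('wrist')
hsv=cv2.cvtColor(im,cv2.COLOR_RGB2HSV); m=cv2.inRange(hsv,(10,110,60),(28,255,255))
for u in (130,150,170,190,215,240,268,305,330,355):
    r=np.where(m[100:152,u])[0]+100; print(u,r.min(),r.max(),ray(C,u,r.max()+1,29)[:2].round(1), [int(x) for x in im[r.max()-1:r.max()+8,u].sum(1)])
E
```

```text
130 108 142 [613.2 -85.3] [309, 301, 227, 167, 179, 258, 259, 260, 261]
150 108 142 [613.9 -68.8] [315, 307, 231, 167, 165, 161, 159, 161, 165]
170 108 142 [614.6 -52.3] [320, 310, 232, 167, 165, 162, 164, 163, 163]
190 108 142 [615.3 -35.9] [319, 309, 235, 165, 170, 163, 164, 164, 167]
215 108 142 [616.1 -15.3] [321, 324, 342, 489, 505, 505, 506, 506, 506]
240 108 142 [617.    5.3] [510, 497, 429, 686, 711, 711, 711, 711, 711]
268 108 142 [618.   28.3] [512, 499, 416, 613, 711, 711, 711, 711, 711]
305 108 142 [619.2  58.8] [502, 489, 358, 340, 679, 711, 711, 709, 711]
330 108 142 [620.1  79.4] [488, 477, 369, 330, 559, 711, 711, 711, 710]
355 108 142 [621.  100.1] [476, 458, 315, 267, 357, 692, 709, 711, 710]
```

Brass edge is uncovered along its length, and the carrier centres lie 42–43 mm forward in the holder frame, so both are flat in their pockets. Now the panel.

>>> {"method": "servo_tool", "body": {
  "plan": "0.073 -0.204 -0.021 0 0 0 -1;0.073 -0.204 -0.021 0 0 0 -1;0.073 -0.204 -0.021 0 0 0 -1;0.073 -0.204 -0.021 0 0 0 -1;0.073 -0.204 -0.021 0 0 0 -1"
}}

```text
clock: 37.4
eef_pos: [574.3, -164.3, 221.1]
eef_rot: [0.064, 3.141, -0.001]
ft_force: [-0.0, -0.3, 0.5]
width: 0.002
grasp_force: 0.0
```

>>> {"method": "servo_tool", "body": {
  "plan": "0.073 -0.204 -0.021 0 0 0 -1;0.073 -0.204 -0.021 0 0 0 -1;0.073 -0.204 -0.021 0 0 0 -1;0 0 0 0 0 -0.094 -1;0 0 0 0 0 -0.094 -1"
}}

```text
clock: 37.9
eef_pos: [525.2, -285.7, 233.5]
eef_rot: [0.243, -3.132, 0.002]
ft_force: [-0.2, 0.8, 0.5]
width: 0.002
grasp_force: 0.0
```

>>> {"method": "servo_tool", "body": {
  "plan": "0 0 0 0 0 0 -1;0 0 0 0 0 0 -1;0 0 0 0 0 0 -1"
}}

```text
clock: 38.2
eef_pos: [527.2, -283.3, 233.1]
eef_rot: [-0.243, 3.132, -0.0]
ft_force: [-0.1, 0.9, 0.1]
width: -0.003
grasp_force: 0.0
```

```bash
python3 st.py; python3 - <<'E'
from h import *
im,C=snap('wrist','w8.png'); hsv=cv2.cvtColor(im,cv2.COLOR_RGB2HSV)
def blob(m):
    n,l,st,ce=cv2.connectedComponentsWithStats(m); k=1+st[1:,4].argmax(); return ce[k],st[k]
for nm,lo,hi,z in (('green',(50,120,60),(75,255,255),43),('red',(0,170,90),(6,255,255),43)):
    c,st=blob(cv2.inRange(hsv,lo,hi)); print(nm,c.round(1),st,ray(C,*c,z).round(1))
E
```

```text
38.2 [ 527.2 -283.3  233.1] toolx [-0.988 -0.154 -0.   ] tooly [-0.154  0.988 -0.   ] z [ 0. -0. -1.] [-0.1  0.9  0.1] -0.002898422461992061 0.0 [ 0.68  0.43 -0.33  1.36  0.14  1.38  2.09]
green [285.7  81.5] [270  65  33  35 891] [ 439.5 -293.    43. ]
red [284.8   8. ] [268   0  35  20 551] [ 384.2 -302.6   43. ]
```

View pics/w8.png

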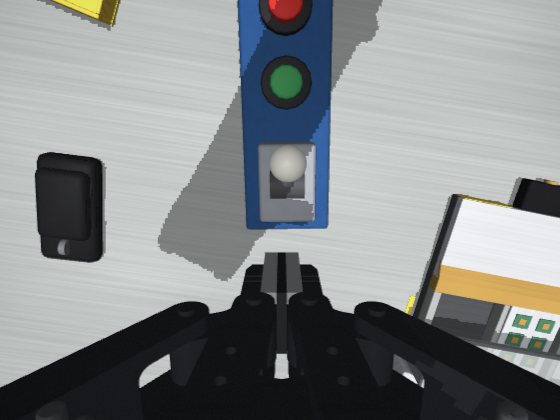

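The wrist view shows the green button at (286,82), the knob at (289,163) and the panel square to the tool. I'll come in behind the knob.

>>> {"method": "servo_tool", "body": {
  "plan": "0.19 0.01 0 0 0 0 -1;0.19 0.011 0 0 0 0 -1;0 0 0.22 0 0 0 -1;0 0 0.22 0 0 0 -1;0 0 0.2 0 0 0 -1"
}}

```text
clock: 38.75
eef_pos: [451.2, -291.7, 103.8]
eef_rot: [-0.242, 3.132, -0.002]
ft_force: [0.7, -0.7, 0.6]
width: 0.002
grasp_force: 0.0
```

>>> {"method": "servo_tool", "body": {
  "plan": "0 0 0 0 0 0 -1;-0.05 0 0 0 0 0 -1;-0.05 0 0 0 0 0 -1;-0.05 0 0 0 0 0 -1;-0.05 0 0 0 0 0 -1"
}}

```text
clock: 39.25
eef_pos: [493.2, -285.9, 106.7]
eef_rot: [-0.244, 3.13, -0.003]
ft_force: [-1.2, -0.9, 1.5]
width: -0.001
grasp_force: 0.7
```

>>> {"method": "servo_tool", "body": {
  "plan": "-0.05 0 0 0 0 0 -1;-0.05 0 0 0 0 0 -1;-0.05 0 0 0 0 0 -1;-0.04 0 0 0 0 0 -1;0 0 0 0 0 0 -1"
}}

```text
clock: 39.75
eef_pos: [530.2, -278.8, 104.5]
eef_rot: [-0.245, 3.131, 0.001]
ft_force: [-0.1, 0.2, 0.2]
width: -0.002
grasp_force: 0.0
```

```bash
python3 st.py
```

```text
39.75 [ 530.2 -278.8  104.5] toolx [-0.988 -0.156 -0.001] tooly [-0.156  0.988  0.001] z [ 0.001  0.001 -1.   ] [-0.1  0.2  0.2] -0.0015486356666962236 0.0 [ 0.67  0.53 -0.31  1.54  0.17  1.1   2.05]
```

>>> {"method": "servo_tool", "body": {
  "plan": "-0.025 0 0 0 0 0 -1;-0.025 0 0 0 0 0 -1;0 0 0 0 0 0 -1"
}}

```text
clock: 40.05
eef_pos: [534.5, -278.9, 104.2]
eef_rot: [0.24, -3.123, -0.001]
ft_force: [-6.6, 0.4, 4.0]
width: -0.001
grasp_force: 3.7
```

```bash
python3 st.py
```

```text
40.05 [ 534.5 -278.9  104.2] toolx [-0.988 -0.153  0.009] tooly [-0.153  0.988  0.002] z [-0.009  0.    -1.   ] [-6.6  0.4  4. ] -0.0013445384606011477 3.7087684124708176 [ 0.66  0.54 -0.3   1.52  0.18  1.12  2.04]
```

>>> {"method": "servo_tool", "body": {
  "plan": "0.08 0 0 0 0 0 -1;0.2 0 -0.1 0 0 0 -1;0.215 0 0 0 0 0 -1;0 0 0.2 0 0 0 -1;0 0 0.1 0 0 0 -1"
}}

```text
clock: 40.55
eef_pos: [438.7, -294.4, 64.0]
eef_rot: [0.238, -3.132, 0.001]
ft_force: [-0.0, 1.5, -0.6]
width: 0.005
grasp_force: 0.0
```

>>> {"method": "servo_tool", "body": {
  "plan": "0 0 0 0 0 0 -1;0 0 0 0 0 0 -1"
}}

```text
clock: 40.75
eef_pos: [441.5, -293.5, 65.3]
eef_rot: [-0.244, 3.131, -0.0]
ft_force: [1.1, -0.5, 0.3]
width: 0.0
grasp_force: 0.0
```

```bash
python3 st.py; python3 - <<'E'
from h import *
im,_=snap('side','s9.png'); im2,_=snap('wrist','w9.png')
c=cv2.resize(im[210:330,220:380,::-1],(480,360),interpolation=cv2.INTER_CUBIC); o=np.zeros((600,480,3),np.uint8); o[:360]=c; o[360:,:320]=cv2.resize(im2[:,:,::-1],(320,240)); cv2.imwrite('pics/c9.png',o)
E
```

```text
40.75 [ 441.5 -293.5   65.3] toolx [-0.988 -0.155 -0.001] tooly [-0.155  0.988 -0.   ] z [ 0.001 -0.    -1.   ] [ 1.1 -0.5  0.3] 0.0003947696854787003 0.0 [ 0.79  0.45 -0.3   1.78  0.16  0.94  2.14]
```

View pics/c9.png

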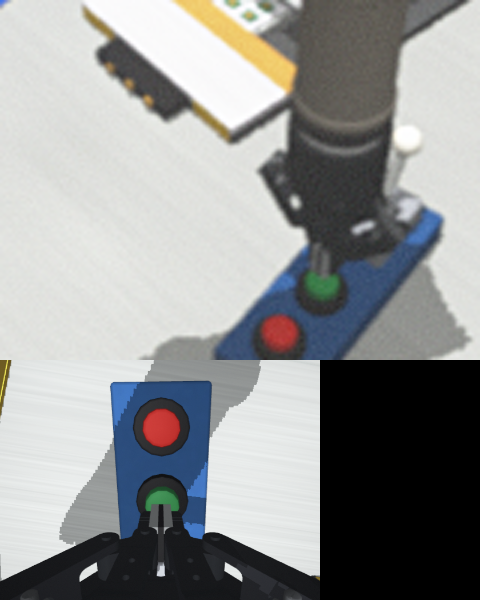

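The lever leans away and the finger is above the green button. Pressing now.

>>> {"method": "servo_tool", "body": {
  "plan": "0.01 0 0.08 0 0 0 -1;0 0 0.02 0 0 0 -1;0 0 0.01 0 0 0 -1;0 0 0.01 0 0 0 -1;0 0 0 0 0 0 -1"
}}

```text
clock: 41.35
eef_pos: [440.6, -294.7, 45.8]
eef_rot: [-0.244, 3.129, -0.005]
ft_force: [-5.0, 4.2, 22.4]
width: -0.0
grasp_force: 11.2
```

```bash
python3 st.py
```

```text
41.35 [ 440.6 -294.7   45.8] toolx [-0.988 -0.155 -0.002] tooly [-0.155  0.988 -0.004] z [ 0.003 -0.003 -1.   ] [-5.   4.2 22.4] -0.0003691054044573859 11.171624210255686 [ 0.78  0.47 -0.3   1.8   0.17  0.89  2.14]
```

>>> {"method": "servo_tool", "body": {
  "plan": "0 0 -0.01 0 0 0 -1;0 0 0 0 0 0 -1"
}}

```text
clock: 41.55
eef_pos: [440.6, -294.6, 46.0]
eef_rot: [-0.244, 3.129, -0.005]
ft_force: [-1.2, 1.8, 11.4]
width: -0.003
grasp_force: 5.4
```

>>> {"method": "servo_tool", "body": {
  "plan": "0 0 -0.01 0 0 0 -1;0 0 0 0 0 0 -1"
}}

```text
clock: 41.75
eef_pos: [440.5, -294.6, 47.0]
eef_rot: [-0.243, 3.129, -0.004]
ft_force: [0.1, 0.7, 4.5]
width: 0.003
grasp_force: 2.2
```

>>> {"method": "servo_tool", "body": {
  "plan": "0 0 -0.01 0 0 0 -1;0 0 0 0 0 0 -1"
}}

```text
clock: 41.95
eef_pos: [440.5, -294.6, 48.0]
eef_rot: [-0.243, 3.129, -0.004]
ft_force: [2.1, -0.6, 3.4]
width: 0.001
grasp_force: 1.9
```

>>> {"method": "servo_tool", "body": {
  "plan": "0 0 -0.01 0 0 0 -1;0 0 0 0 0 0 -1"
}}

```text
clock: 42.15
eef_pos: [439.4, -294.0, 49.2]
eef_rot: [-0.243, 3.131, -0.001]
ft_force: [2.4, -0.7, 3.3]
width: 0.002
grasp_force: 1.5
```

The spring response confirms a full press. I'll withdraw and do a final check.

>>> {"method": "servo_tool", "body": {
  "plan": "0 0 -0.1 0 0 0 -1;0 0 -0.2 0 0 0 -1;0 0 -0.2 0 0 0 -1;0 0 -0.2 0 0 0 -1;-0.2 0 -0.2 0 0 0 -1"
}}

```text
clock: 42.65
eef_pos: [467.6, -290.6, 224.3]
eef_rot: [0.231, -3.124, -0.0]
ft_force: [2.3, -2.0, -0.4]
width: 0.0
grasp_force: 0.0
```

>>> {"method": "servo_tool", "body": {
  "plan": "-0.2 0 0 0 0 0 -1;-0.2 0 0 0 0 0 -1;0 0 0 0 0 0 -1;0 0 0 0 0 0 -1;0 0 0 0 0 0 -1"
}}

```text
clock: 43.15
eef_pos: [550.5, -276.5, 222.8]
eef_rot: [0.241, -3.128, -0.001]
ft_force: [-0.8, -0.4, -0.1]
width: 0.0
grasp_force: 0.0
```

```bash
python3 st.py; python3 - <<'E'
from h import *
im,_=snap('side','s10.png'); cv2.imwrite('pics/c10.png',cv2.resize(im[150:330,180:420,::-1],(800,600),interpolation=cv2.INTER_CUBIC))
E
```

```text
43.15 [ 550.5 -276.5  222.8] toolx [-0.988 -0.153  0.004] tooly [-0.153  0.988  0.001] z [-0.004  0.    -1.   ] [-0.8 -0.4 -0.1] 0.0004964278575053313 0.0 [ 0.65  0.48 -0.34  1.31  0.16  1.38  2.05]
```

View pics/c10.png

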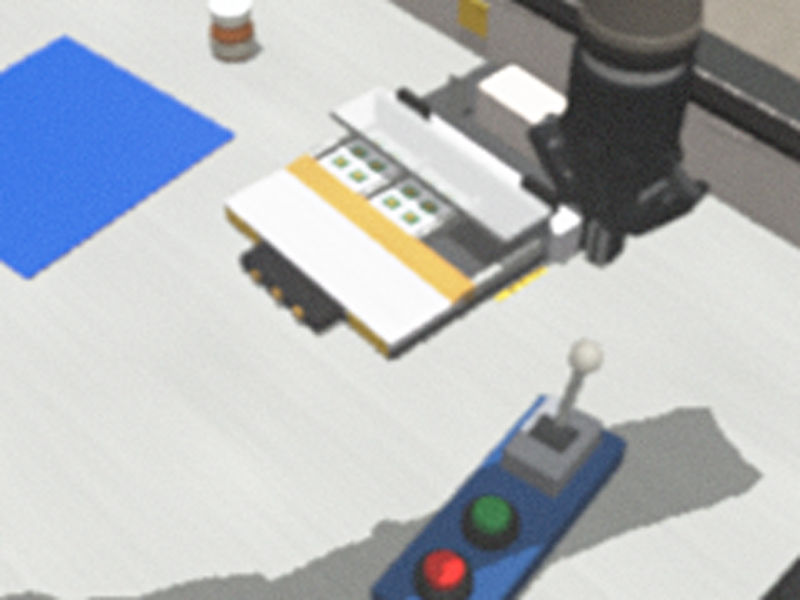

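Both carriers sit in their pockets at (355,165) and (410,205). The holder is at the rail, the lever leans away with its knob at (585,356), and the green button is up.

```bash
python3 - <<'E'
from h import *
print(ray(cam('side'),180+585*.3,150+356*.3,113)); print(hand_in())
E
```

```text
[ 556.41483256 -273.91806981  113.        ]
the job is handed in; nothing more can be done
None
```

The job is handed in and no verdict came back: by my camera and force checks the workholder is flush on the dock rail, both carriers present lie flat in their own pockets, the vacuum lever is fully over, and the green button was pressed and has come back up.

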